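# Lay out breakfast on the bedroom sideboard

### The job

Lay out the breakfast: slide the plate of bread along the sideboard to the middle of the checked mat, keeping it flat on the sideboard; seat every lidded pot that is out in a well of the wooden caddy, one to a well, flat and fully down; and take the lid off the jam jar, lay it flat on the sideboard, knob up, lift the wooden spoon off its peg and stand it in the jar, bowl down. Leave the spreader hanging and everything else where it is.

Things in the scene. Friction and masses are not known exactly. Their poses are not given: they have to be found in the camera images.
- caddy: fixed dark wooden caddy, a block 176 mm (x) x 194 mm (y) x 24 mm high with four wells 64 mm (x) x 48 mm (y), 14 mm deep (floor 10 mm above the sideboard), mouths slightly chamfered; 2 mm play all round a pot, which fits either way round, long side along the caddy's x. Low brass handles reach 10 mm beyond its y ends. Origin: centre of the underside
- caddy_hole0 (a point): centre of the mouth of well 0 of the caddy, in the plane of its top face (24 mm above the sideboard, 14 mm above the well's floor); same axes as the caddy. Wells lie 80 mm apart along x and 94 mm apart along y
- caddy_hole1 (a point): centre of the mouth of well 1 of the caddy, in the plane of its top face (24 mm above the sideboard, 14 mm above the well's floor); same axes as the caddy. Wells lie 80 mm apart along x and 94 mm apart along y
- caddy_hole2 (a point): centre of the mouth of well 2 of the caddy, in the plane of its top face (24 mm above the sideboard, 14 mm above the well's floor); same axes as the caddy. Wells lie 80 mm apart along x and 94 mm apart along y
- caddy_hole3 (a point): centre of the mouth of well 3 of the caddy, in the plane of its top face (24 mm above the sideboard, 14 mm above the well's floor); same axes as the caddy. Wells lie 80 mm apart along x and 94 mm apart along y
- pot_blue: glossy blue stoneware pot, 220 g, one rigid piece (lid stays on): body 60 mm (x) x 44 mm (y) x 44 mm high, wooden lid above to 50 mm, on it a wooden bar handle 34 mm long (x), 12 mm wide (y), from 50 to 72 mm above the underside. Origin: centre of the underside, z up. Absent on some mornings (no pose)
- pot_white: white stoneware pot, 220 g, one rigid piece (lid stays on): body 60 mm (x) x 44 mm (y) x 44 mm high, wooden lid above to 50 mm, on it a wooden bar handle 34 mm long (x), 12 mm wide (y), from 50 to 72 mm above the underside. Origin: centre of the underside, z up. Absent on some mornings (no pose)
- pot_clay: terracotta stoneware pot, 220 g, one rigid piece (lid stays on): body 60 mm (x) x 44 mm (y) x 44 mm high, wooden lid above to 50 mm, on it a wooden bar handle 34 mm long (x), 12 mm wide (y), from 50 to 72 mm above the underside. Origin: centre of the underside, z up. Absent on some mornings (no pose)
- pot_green: grey green stoneware pot, 220 g, one rigid piece (lid stays on): body 60 mm (x) x 44 mm (y) x 44 mm high, wooden lid above to 50 mm, on it a wooden bar handle 34 mm long (x), 12 mm wide (y), from 50 to 72 mm above the underside. Origin: centre of the underside, z up. Absent on some mornings (no pose)
- plate: round white plate, 150 mm across, rim 18 mm high, narrowing to a 96 mm foot, with a slice of buttered bread stuck on it (to 27 mm high), together about 400 g; too wide to grasp, it slides on the sideboard. Origin: centre of the underside
- mat: checked place mat, white and pale blue, 198 mm (x) x 246 mm (y), thinner than 1 mm and fixed, so things slide onto it freely. Origin: its centre
- stand: fixed stand: dark wooden foot (14 mm high, 170 mm wide, 60 mm behind to 30 mm before the post), post, cross bar 150 mm wide, its top 224 mm up. From it two brass pegs, 8 mm thick, run level along the stand's -x for 75 mm at 215 mm height, 60 mm either side of its middle; each tip then rises 12 mm over 8 mm. Origin: foot of the post's axis
- spoon: wooden jam spoon, 40 g, hangs on either peg. Origin: middle of the upper inside edge of its handle's slot (rests on the peg, 219 mm up). z up the handle, y across its width, x (along the peg) its thickness. Slot 14 mm wide, 18 mm high, 8 mm of wood above. Handle 22 mm wide to 72 mm below the origin, then 12; 8 mm thick; bowl a disc 32 mm across, 9 mm thick, 140 mm below the origin
- spoon_tip (a point): lowest point of the spoon's bowl, 156 mm below the spoon's origin along its z
- spreader: butter spreader with black handle and steel blade, the same handle and slot as the spoon, 181 mm long below its origin (slot's upper inside edge); hangs on the other peg and stays there
- lid: wooden lid of the jam jar, 60 g, lying loose on the jar's rim: a disc 70 mm across and 7 mm thick, below it a plug 48 mm across and 5 mm deep that sits in the jar's mouth, above it an upright round knob 20 mm across, from 12 to 36 mm above the plug's underside. Origin: centre of the plug's underside; z up
- jar: amber glass jam jar, loose, about 400 g, 66 mm across at the rim, narrower at the base, 68 mm high, 4 mm wall and about 5 mm floor, empty. Origin: centre of the underside
- mug: blue mug, 86 mm across (120 mm with its handle), 82 mm high, bystander
- eggcup: egg in a cup, 44 mm across, 68 mm high, bystander
- honey: small honey jar with wooden cap, 64 mm across, 95 mm high, bystander
- jug: white milk jug, 80 mm across, 100 mm high, bystander
- clock: round white alarm clock, 84 mm wide, 35 mm deep, 88 mm high, bystander

How it is judged:
By the outcome, as a careful person would: the job done as asked, in the order asked, and still so for the second after the job is handed in, with the robot touching nothing.
Of pot_blue, pot_white, pot_clay, pot_green only 2 to 4 are there at a start; the rules pass over those that are not, and their reading is None.
At some moment in a run one of pot_blue, pot_white, pot_clay, pot_green, plate may be knocked a few centimetres aside while the robot is not near it.
It also fails if it takes over 210 s, if anything falls off the work surface, if the arm or the gripper's body presses on something with over 40 N, if the wrist force passes 120 N, or if a joint passes its speed limit or range.

### The arm

A 6-joint arm with a two-finger parallel gripper is mounted at the origin on the work surface. World frame = base frame: x ahead of the robot, y to its left, z up, the work surface at z = 0. Lengths are in mm, angles in rad, forces in N, time in s.
With the tool pointing down it reaches from about 350 to 950 mm from the base axis. Payload 17.4 kg.
Tool frame: the origin (TCP) lies at the centre of the arm's flange, where the gripper is bolted on; the fingertips stand 186 mm ahead of it and the grasp point (between the pads) lies 167 mm ahead of it; z points along the fingers, y is the line along which they close (so a half turn about z gives the same grasp; the last joint's range is limited). The gripper opens to 93 mm and grips with 3 to 60 N. Pads are 15 mm wide; open, the fingers measure 128 mm over their backs; the gripper's body (75 mm by 188 mm) begins 65 mm behind the grasp point.
Start: joints at [1.116, 0.116, 1.442, -0, 1.584, -0.038], TCP at [273.274, 617.216, 404.746] pointing down, gripper open.
Joint ranges: [-2.83, 2.83], [-0.83, 2.19], [0.07, 2.5], [-1.14, 4.28], [0.01, 3], [-2.97, 2.97]. Speed limits (rad/s): [1.89, 1.89, 2.22, 3.14, 3.14, 3.14].

### API

Orientations are given as a rotation vector (axis times angle).
In Python, from rig import r, eyes gives the robot as it stands.
- The arm moves only by the tool move_arm, never from a script. Its argument "series" is a list of rows, each an object with "delta_rot": the turn, a rotation vector about the world's x, y, z as a fraction of full scale, a list of three; "offset": the shift along the world's x, y, z as a fraction of full scale, a list of three; "fingers": the finger opening in mm, from 0 to 93. In form: [{"delta_rot": [wx, wy, wz], "offset": [tx, ty, tz], "fingers": fingers}, ...]. A call has 1 to 5 rows; each row is the pose to reach, as a shift and turn from the pose commanded when the call began, turning the shorter way round; what a row does not reach only later rows make up. Full scale, the value 1, is 0.1 m for a shift and 2 pi rad for a turn. A row lasts 1/8 s, in which the tool goes at most 62.5 mm and 10.7 degrees, less where a joint would pass 70% of its speed; a pose out of reach is approached as far as the arm can. A call with a number of a shift or a turn outside -1 to 1 is refused whole. A call with a gripper value outside its range is refused whole. The fingers move at their own pace and stop on an object; "squeeze" is the grip in N (left out, the last holds). Time passes only in rows, so rows that repeat a pose let the fingers close. It gives the time, the measured TCP pose, the force, the opening and the grip force at its end, in the units of the state.
- r.sense(): the state, without advancing time (a new reading comes with each control period).
- eyes.get_image(name): name is "scene" or "top" or "wrist"; returns a dict with "pixels" (420x560x3 uint8, blue, green, red), "camera_matrix" (3x3 intrinsics, pixels), "R" (3x3) and "t" (3): a world point X has camera coordinates R X + t. Camera axes: x right, y down, z forward; pixel columns grow to the right and rows downward; lengths in mm; the calibration is good to about 2 mm. The wrist camera is an equidistant fisheye: a pixel r from the principal point sees the ray r / f radians off the axis. A picture is of the moment at which its call begins. There is no depth.
- r.close_job(): hands the job in; it is judged then, once.
The state is a dict: "time": time; "q": joint angles; "qvel": joint speeds; "joint_torque": joint torques, N m; "ee_pos": TCP position; "orientation": TCP orientation; "ft_force": force on the tool from outside, world axes, zero at the start; "ft_torque": the same for the moment, N m; "finger_gap": finger opening in mm; "finger_force": force on a finger pad.
Only numpy, scipy, OpenCV 4.12 (cv2) and the standard library are available. Lean on these libraries where they do the work, as an engineer would, in place of code of your own. Each camera call takes 0.05 s, during which the arm holds its last target. There are 200 camera calls.

## Working session

There is one attempt and no reset: what is moved stays moved. The work goes in short steps, Python scripts to look and compute and a tool call to move; the robot and the scene stay as the last step left them, time stands still between calls to the robot, and variables do not carry over. Pictures are saved under pics/ and viewed, at most 14 in all, crops included, and the job is handed in when it is done.

Besides the shell and the picture viewer there is one more tool, called after ">>>" as name([rows], argument=value, ...), one row to a line, values as JSON. move_arm: Moves the arm, as the interface text tells. Its arguments: {"type":"object","properties":{"series":{"type":"array","items":{"type":"object","properties":{"delta_rot":{"type":"array","items":{"type":"number"}},"offset":{"type":"array","items":{"type":"number"}},"fingers":{"type":"number"}}}},"squeeze":{"type":"number"}},"required":["series"]}

```bash
ls; mkdir -p pics; python3 - <<'E'
from rig import r, eyes
import cv2,numpy as np
for n in ["scene","top","wrist"]:
    d=eyes.get_image(n); cv2.imwrite(f"pics/{n}0.png",d["pixels"]); print(n,d["camera_matrix"],d["R"],d["t"])
    np.savez(f"pics/{n}0.npz",**{k:np.array(v) for k,v in d.items()})
print(r.sense())
E
```

```text
pics
scene [[450.44276875   0.         275.88960751]
 [  0.         450.44276875 210.18454328]
 [  0.           0.           1.        ]] [[ 0.25512983  0.96685093  0.01039503]
 [ 0.58665584 -0.14624129 -0.7965227 ]
 [-0.76859852  0.20931501 -0.60451926]] [-170.20729425 -211.12527255 1619.10925309]
top [[490.02860326   0.         278.31258515]
 [  0.         490.02860326 205.67774367]
 [  0.           0.           1.        ]] [[ 2.40913326e-02 -9.99707452e-01  2.14915969e-03]
 [-9.96642097e-01 -2.41856357e-02 -7.82277808e-02]
 [ 7.82568742e-02 -2.57331537e-04 -9.96933195e-01]] [  10.76531794  578.73553719 1186.62120899]
wrist [[325.1922621    0.         278.0965671 ]
 [  0.         325.1922621  208.46537545]
 [  0.           0.           1.        ]] [[ 0.40513544  0.91425596 -0.00114113]
 [ 0.88838934 -0.39337772  0.23668197]
 [ 0.21593901 -0.09690202 -0.97158651]] [-675.05915033  -28.78304931  389.89488354]
{'time': 0.15, 'q': array([ 1.11622662e+00,  1.16386500e-01,  1.44213731e+00, -2.58638993e-05,
        1.58403965e+00, -3.77921301e-02]), 'qvel': array([ 2.27077238e-04, -3.02167231e-04, -1.90364508e-03, -4.78775076e-04,
       -2.48008198e-03, -1.61900471e-05]), 'joint_torque': array([ 8.52571939e-04, -7.21761703e+01, -6.22948265e+01,  7.80373975e-02,
        2.25521182e-02, -1.18330222e-04]), 'ee_pos': array([273.25828599, 617.2190258 , 404.15164509]), 'orientation': array([-6.49901353e-01, -3.07341854e+00,  1.48875493e-03]), 'ft_force': array([1.02136282, 0.38304384, 0.07204842]), 'ft_torque': array([ 0.00021218, -0.03832022,  0.02715806]), 'finger_force': 0.0, 'finger_gap': 92.87093601307625}
```

View pics/top0.png

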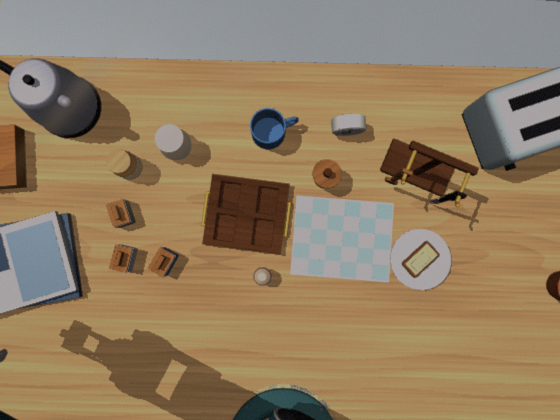

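View pics/scene0.png

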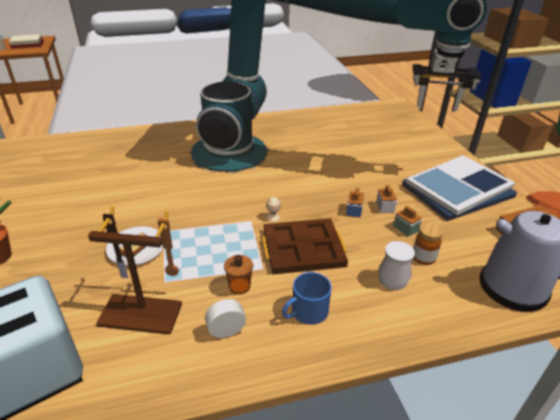

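The top view shows the caddy at about (247,215), the mat at (342,239), the plate at (421,259) and the jar at (327,174). The stand is near (425,170). The three pots are blue (164,262), white (123,259) and green (119,213). The scene view confirms that the clay pot is absent. Next I'll set up helpers and take detailed crops.

```bash
cat > h.py <<'E'
import numpy as np,cv2
from scipy.spatial.transform import Rotation as Ro
def load(n): return dict(np.load(f"pics/{n}.npz"))
def grab(n,name):
    from rig import eyes
    d={k:np.array(v) for k,v in eyes.get_image(n).items()}
    np.savez(f"pics/{name}.npz",**d); return d
def ray(d,uv,fish=False):
    K,R,t=d["camera_matrix"],d["R"],d["t"]; uv=np.asarray(uv,float).reshape(-1,2)
    p=(uv-K[:2,2])/K[0,0]
    if fish:
        r=np.linalg.norm(p,axis=1,keepdims=True)+1e-9; v=np.hstack([p/r*np.sin(r),np.cos(r)])
    else: v=np.hstack([p,np.ones((len(p),1))])
    return -R.T@t, v@R
def plane(d,uv,z,fish=False):
    c,v=ray(d,uv,fish); s=(z-c[2])/v[:,2]; return (c+s[:,None]*v)
def proj(d,X,fish=False):
    K=d["camera_matrix"]; c=np.asarray(X,float).reshape(-1,3)@d["R"].T+d["t"]
    if fish:
        rr=np.linalg.norm(c[:,:2],axis=1,keepdims=True)+1e-9; p=c[:,:2]/rr*np.arctan2(rr,c[:,2:])
    else: p=c[:,:2]/c[:,2:]
    return p*K[0,0]+K[:2,2]
def blobs(mask,amin=30):
    cs,_=cv2.findContours(mask.astype(np.uint8),cv2.RETR_EXTERNAL,cv2.CHAIN_APPROX_NONE)
    return sorted([c for c in cs if cv2.contourArea(c)>amin],key=cv2.contourArea,reverse=True)
def tri(ds,uvs,fs):
    A=np.zeros((3,3));b=np.zeros(3)
    for d,uv,f in zip(ds,uvs,fs):
        c,v=ray(d,uv,f);v=v[0]/np.linalg.norm(v[0]);P=np.eye(3)-np.outer(v,v);A+=P;b+=P@c
    return np.linalg.solve(A,b)
E
python3 - <<'E'
from h import *
d=load("top0");im=d["pixels"]
c=im[130:300,310:500]; cv2.imwrite("pics/c1.png",cv2.resize(c,None,fx=4,fy=3.5 and 3.5,interpolation=cv2.INTER_CUBIC))
# rough points
for n,uv,z in [("caddy",(247,215),24),("mat",(342,239),0),("plate",(421,259),18),("jar",(327,174),90),("blue",(164,262),60),("white",(123,259),60),("green",(119,213),60),("egg",(262,276),50)]:
    print(n,plane(d,uv,z).round(0))
for n in ["top0","scene0","wrist0"]: print(n,-load(n)["R"].T@load(n)["t"])
hsv=cv2.cvtColor(im,cv2.COLOR_BGR2HSV)
# plate: bright low-sat
m=(hsv[...,1]<60)&(hsv[...,2]>150);m[:, :385]=0;m[:220]=0;m[300:]=0
for b in blobs(m,200)[:3]:
    print("plate",cv2.minEnclosingCircle(b),cv2.fitEllipse(b))
# mat: pale
m=(hsv[...,1]<70)&(hsv[...,2]>130);m[:,:288]=0;m[:,396:]=0;m[:190]=0;m[290:]=0
b=blobs(cv2.morphologyEx(m.astype(np.uint8),cv2.MORPH_CLOSE,np.ones((5,5))),500)[0];r=cv2.minAreaRect(b);print("mat",r,plane(d,cv2.boxPoints(r),0).round(1))
E
```

```text
caddy [[553. 101.  24.]]
mat [[ 500. -137.    0.]]
plate [[ 456. -329.   18.]]
jar [[650. -87.  90.]]
blue [[435. 292.  60.]]
white [[440. 390.  60.]]
green [[549. 404.  60.]]
egg [[407.  60.  50.]]
top0 [ 483.67158182   25.06461046 1228.23213358]
scene0 [1411.72781464 -205.21401826  812.38596815]
wrist0 [214.86742985 643.63584769 384.85870621]
plate ((412.76495361328125, 250.76495361328125), 41.44133377075195) ((415.3772277832031, 256.5709533691406), (61.50312042236328, 73.85001373291016), 134.77767944335938)
mat ((345.10498046875, 238.68841552734375), (105.2636947631836, 79.66548156738281), 4.573921203613281) [[ 409.9   -7.1    0. ]
 [ 608.7  -18.7    0. ]
 [ 593.9 -283.1    0. ]
 [ 395.4 -268.2    0. ]]
```

View pics/c1.png

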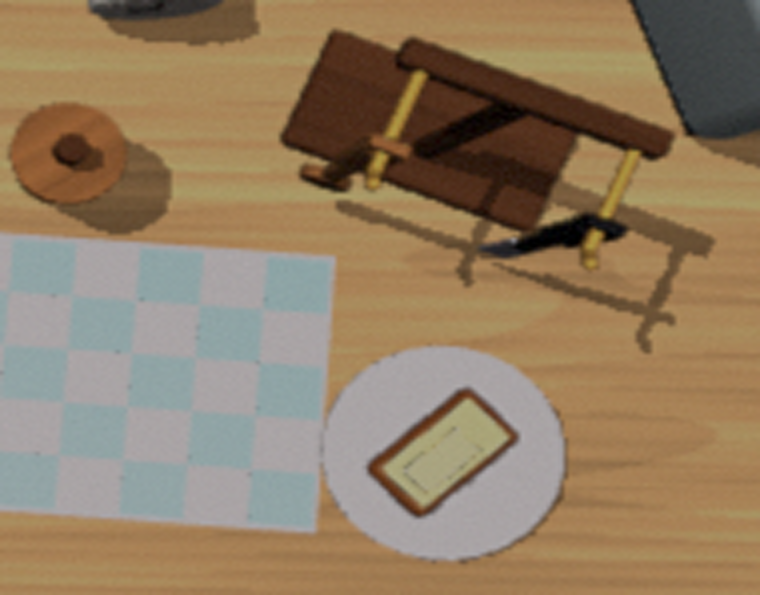

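The crop shows the spoon on the peg nearer the jar, with its handle top around crop (390,148) and bowl around (325,178). The spreader hangs on the other peg at about (600,228). The plate centre is at crop (444,453) and the bread's corners are clear.

```bash
python3 - <<'E'
from h import *
d=load("top0");im=d["pixels"]
def C(x,y): return (310+x/4-0.4,130+y/3.5-.4)
def P(n,pts,z): print(n,plane(d,[C(*p) for p in pts],z)[:,:2].round(1).tolist())
P("platecircle",[(322,453),(566,453),(444,346),(444,560),(444,453)],18)
P("bread",[(370,468),(468,390),(518,437),(420,515)],27)
P("matR",[(335,257),(317,531)],0)
P("bar",[(400,50),(665,150)],224); P("peg tips",[(374,185),(590,262)],225); P("peg roots",[(420,75),(632,155)],217)
P("spreader blade tip",[(485,250)],38);P("spreader top",[(610,228)],225)
P("spoon top",[(390,148)],225);P("bowl",[(325,178)],79);P("foot corners",[(335,30),(282,140),(538,228),(578,140)],14);P("lid",[(69,155)],75);P("knob",[(72,149)],104)
# mat by hsv, corners
hsv=cv2.cvtColor(im,cv2.COLOR_BGR2HSV)
print("hsv wood",hsv[295,340],"mat",hsv[240,342],hsv[236,330],"caddy",hsv[215,247],"pots",hsv[258,163],hsv[250,135],hsv[213,119])
m=(hsv[...,1]<80)&(hsv[...,2]>100);m[:,:285]=0;m[:,391:]=0;m[:190]=0;m[290:]=0
b=max(blobs(cv2.morphologyEx(m.astype(np.uint8),cv2.MORPH_OPEN,np.ones((5,5))),500),key=cv2.contourArea)
a=cv2.approxPolyDP(b,8,True)[:,0];print("matpoly",a.tolist())
w=plane(d,a,0);print(w[:,:2].round(1).tolist())
# caddy
m=(hsv[...,2]<95)&(hsv[...,1]>80);m2=np.zeros_like(m);m2[165:262,196:296]=m[165:262,196:296]
b=blobs(cv2.morphologyEx(m2.astype(np.uint8),cv2.MORPH_CLOSE,np.ones((7,7))),500)[0];r=cv2.minAreaRect(b);print(r);w=plane(d,cv2.boxPoints(r),24)[:,:2];print("caddy",w.round(1).tolist(),w.mean(0))
c=im[165:305,95:305]; cv2.imwrite("pics/c2.png",cv2.resize(c,None,fx=3.8,fy=3.8,interpolation=cv2.INTER_CUBIC))
E
```

```text
platecircle [[453.9, -253.1], [457.5, -403.0], [530.8, -327.9], [381.3, -328.1], [455.7, -328.0]]
bread [[444.4, -280.3], [500.0, -340.0], [468.1, -370.6], [412.6, -310.9]]
matR [[593.8, -264.5], [398.2, -254.4]]
bar [[697.8, -244.7], [641.3, -382.0]]
peg tips [[616.7, -231.3], [573.9, -342.5]]
peg roots [[684.5, -257.1], [639.0, -367.6]]
spreader blade tip [[597.5, -347.0]]
spreader top [[594.2, -352.9]]
spoon top [[638.9, -239.5]]
bowl [[640.1, -239.7]]
foot corners [[756.2, -260.3], [675.6, -227.6], [616.3, -387.6], [680.2, -412.7]]
lid [[652.7, -88.6]]
knob [[652.4, -87.4]]
hsv wood [ 19 114 170] mat [ 95  18 152] [168   8 169] caddy [  9 160  70] pots [ 13 167 119] [ 0 18 56] [ 14 147  59]
matpoly [[296, 196], [290, 274], [388, 281], [390, 203]]
[[605.6, -19.2], [410.4, -8.4], [399.0, -252.3], [593.7, -256.1]]
((248.22157287597656, 214.362060546875), (84.42327117919922, 70.81490325927734), 7.386044025421143)
caddy [[479.4, 209.8], [653.3, 193.6], [631.3, -14.4], [457.9, 4.2]] [555.46665112  98.29984285]
```

View pics/c2.png

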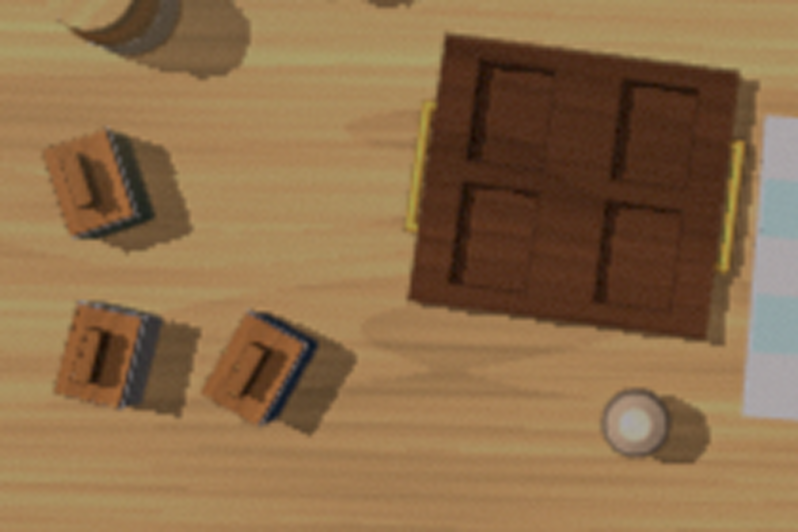

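In this crop the caddy's corners are at (446,35), (740,72), (710,341) and (409,300). The green pot's handle is at (90,185), white's at (90,355) and blue's at (258,368). The egg cup is at (635,424). I'll swing over the caddy, look from there, and then go on to the plate.

>>> move_arm([
  {"offset": [0.225, -0.5, 0], "delta_rot": [0, 0, -0.03], "fingers": 62},
  {"offset": [0.45, -1, 0], "delta_rot": [0, 0, -0.0617], "fingers": 62},
])

```text
time: 0.4
ee_pos: [318.5, 516.2, 404.1]
orientation: [-1.219, -2.896, 0.001]
ft_force: [0.6, 0.2, 0.7]
finger_gap: 77.6
finger_force: 0.0
```

>>> move_arm([
  {"offset": [0.225, -0.5, 0], "delta_rot": [0, 0, 0], "fingers": 62},
  {"offset": [0.45, -1, 0], "delta_rot": [0, 0, 0], "fingers": 62},
])

```text
time: 0.65
ee_pos: [363.6, 415.6, 404.5]
orientation: [1.211, 2.899, -0.0]
ft_force: [0.2, 0.5, -0.3]
finger_gap: 62.4
finger_force: 0.0
```

>>> move_arm([
  {"offset": [0.225, -0.5, 0], "delta_rot": [0, 0, 0], "fingers": 62},
  {"offset": [0.45, -1, 0], "delta_rot": [0, 0, 0], "fingers": 62},
])

```text
time: 0.9
ee_pos: [408.6, 315.5, 404.7]
orientation: [1.211, 2.899, 0.0]
ft_force: [0.4, 0.8, 0.2]
finger_gap: 61.9
finger_force: 0.0
```

>>> move_arm([
  {"offset": [0.225, -0.5, 0], "delta_rot": [0, 0, 0], "fingers": 62},
  {"offset": [0.45, -1, 0], "delta_rot": [0, 0, 0], "fingers": 62},
])

```text
time: 1.15
ee_pos: [453.6, 215.5, 404.8]
orientation: [1.211, 2.898, 0.0]
ft_force: [0.4, 1.2, 0.9]
finger_gap: 62.0
finger_force: 0.0
```

>>> move_arm([
  {"offset": [0.225, -0.5, 0], "delta_rot": [0, 0, 0], "fingers": 62},
  {"offset": [0.45, -1, 0], "delta_rot": [0, 0, 0], "fingers": 62},
  {"offset": [0.45, -1, 0], "delta_rot": [0, 0, 0], "fingers": 62},
  {"offset": [0.45, -1, 0], "delta_rot": [0, 0, 0], "fingers": 62},
])

```text
time: 1.65
ee_pos: [498.2, 117.3, 404.6]
orientation: [-1.212, -2.898, -0.0]
ft_force: [0.5, -0.1, -0.0]
finger_gap: 61.8
finger_force: 0.0
```

```bash
python3 - <<'E'
from h import *
d=grab("wrist","w1");im=d["pixels"];cv2.imwrite("pics/w1.png",im)
t=load("top0")
cr=np.array([(446,35),(740,72),(710,341),(409,300)])/3.8-.4+[95,165]
w=plane(t,cr,24)[:,:2];print(w.round(1),"c",w.mean(0))
ex=(w[0]+w[1]-w[2]-w[3])/2;ey=(w[0]+w[3]-w[1]-w[2])/2
print(np.linalg.norm(ex),np.linalg.norm(ey),np.degrees(np.arctan2(ex[1],ex[0])),np.degrees(np.arctan2(-ey[0],ey[1])))
E
```

```text
[[653.4 190.9]
 [633.8  -1.2]
 [459.   14.2]
 [480.7 208.8]] c [556.70789945 103.1971652 ]
174.5102810627292 194.45377693114054 -5.471048828340085 -6.086296589274143
```

View pics/w1.png

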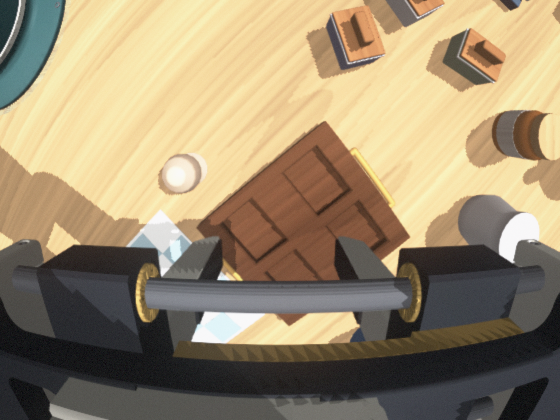

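```bash
python3 - <<'E'
from h import *
d=load("w1")
w=plane(d,[(326,122),(198,228),(409,237),(289,324)],24,True)[:,:2];print(w.round(1),np.linalg.norm(w[0]-w[1]),np.linalg.norm(w[0]-w[2]))
hsv=cv2.cvtColor(d["pixels"],cv2.COLOR_BGR2HSV)
print(hsv[180,270],hsv[215,250],hsv[50,300],hsv[175,180])
print(proj(d,[[653,191,24],[634,-1,24],[459,14,24],[481,209,24]],True))
print("tool cam offset",-d["R"].T@d["t"])
E
```

```text
[[ 4.839e+02  2.084e+02]
 [ 4.643e+02  1.740e+01]
 [ 6.565e+02  1.892e+02]
 [ 6.351e+02 -1.000e-01]] 192.03529929719653 173.71952678061862
[ 10 134 147] [ 11 136 144] [ 20  85 247] [ 24   5 250]
[[408.45017054 234.11379026]
 [287.94886616 323.94438712]
 [192.97336288 226.89511714]
 [324.55084783 119.77548242]]
tool cam offset [453.59950944 163.74819411 385.37660608]
```

>>> move_arm([
  {"offset": [-0.05, -0.5, 0], "delta_rot": [0, 0, 0], "fingers": 62},
  {"offset": [-0.1, -1, 0], "delta_rot": [0, 0, 0], "fingers": 62},
])

```text
time: 1.95
ee_pos: [487.8, 17.7, 404.7]
orientation: [1.206, 2.901, 0.0]
ft_force: [0.5, 0.3, 0.1]
finger_gap: 62.2
finger_force: 0.0
```

>>> move_arm([
  {"offset": [-0.05, -0.5, 0], "delta_rot": [0, 0, 0], "fingers": 62},
  {"offset": [-0.1, -1, 0], "delta_rot": [0, 0, 0], "fingers": 62},
  {"offset": [-0.1, -1, 0], "delta_rot": [0, 0, 0], "fingers": 62},
])

```text
time: 2.33
ee_pos: [477.9, -84.0, 404.8]
orientation: [1.214, 2.897, -0.0]
ft_force: [0.7, 0.1, 0.8]
finger_gap: 62.2
finger_force: 0.0
```

```bash
python3 - <<'E'
from h import *
d=grab("wrist","w2");im=d["pixels"];cv2.imwrite("pics/w2.png",im)
hsv=cv2.cvtColor(im,cv2.COLOR_BGR2HSV)
p=proj(d,[[656,190,24],[634.5,-1,24],[461,16,24],[482.5,208.5,24]],True);print(p)
m=((hsv[...,0]<15)&(hsv[...,1]>110)&(hsv[...,2]<175)).astype(np.uint8);m[235:]=0
b=blobs(cv2.morphologyEx(m,cv2.MORPH_CLOSE,np.ones((9,9))),1000)
for c in b[:2]:
    a=cv2.approxPolyDP(c,10,True)[:,0];print(a.tolist(),plane(d,a,24,True)[:,:2].round(1).tolist())
E
```

```text
[[515.043131   140.23289673]
 [414.52622808 229.46636064]
 [329.81528241 114.55960125]
 [447.45867165  26.76336696]]
[[448, 27], [332, 113], [415, 230], [515, 141]] [[483.2, 208.9], [461.5, 19.0], [635.5, -1.0], [656.7, 189.3]]
```

>>> move_arm([
  {"offset": [-0.05, -0.5, 0], "delta_rot": [0, 0, 0], "fingers": 62},
  {"offset": [-0.1, -1, 0], "delta_rot": [0, 0, 0], "fingers": 62},
])

```text
time: 2.62
ee_pos: [468.7, -181.8, 404.9]
orientation: [1.206, 2.9, 0.001]
ft_force: [0.4, 0.6, -0.1]
finger_gap: 62.2
finger_force: 0.0
```

>>> move_arm([
  {"offset": [-0.05, -0.5, 0], "delta_rot": [0, 0, 0], "fingers": 62},
  {"offset": [-0.1, -1, 0], "delta_rot": [0, 0, 0], "fingers": 62},
])

```text
time: 2.88
ee_pos: [458.9, -282.4, 404.9]
orientation: [1.208, 2.9, 0.001]
ft_force: [0.7, 1.4, 0.3]
finger_gap: 62.1
finger_force: 0.0
```

>>> move_arm([
  {"offset": [0, -0.44, 0], "delta_rot": [0, 0, 0], "fingers": 62},
  {"offset": [0, -0.44, 0], "delta_rot": [0, 0, 0], "fingers": 62},
  {"offset": [0, -0.44, 0], "delta_rot": [0, 0, 0], "fingers": 62},
])

```text
time: 3.25
ee_pos: [459.1, -325.3, 404.6]
orientation: [-1.209, -2.899, -0.001]
ft_force: [-0.8, 1.0, -0.2]
finger_gap: 62.0
finger_force: 0.0
```

>>> move_arm([
  {"offset": [-0.03, -0.03, -0.5], "delta_rot": [0, 0, 0], "fingers": 62},
  {"offset": [-0.03, -0.03, -1], "delta_rot": [0, 0, 0], "fingers": 62},
  {"offset": [-0.03, -0.03, -1], "delta_rot": [0, 0, 0], "fingers": 62},
])

```text
time: 3.62
ee_pos: [455.3, -327.8, 301.9]
orientation: [-1.207, -2.895, -0.003]
ft_force: [0.3, 0.4, -0.1]
finger_gap: 61.9
finger_force: 0.0
```

```bash
python3 - <<'E'
from h import *
d=grab("wrist","w3");im=d["pixels"]
s=grab("scene","s1")["pixels"]
cv2.imwrite("pics/w3.png",np.hstack([cv2.resize(im,(400,300)),cv2.resize(s[160:340,60:300],(400,300))]))
# predicted rim & bread in wrist
print(proj(d,[[444.4,-280.3,27],[500,-340,27],[468.1,-370.6,27],[412.6,-310.9,27]],True)*400/560)
E
```

```text
[[221.22722676 115.56161477]
 [217.55470835 184.62293278]
 [180.34444936 184.07161459]
 [181.30741091 114.94444061]]
```

View pics/w3.png

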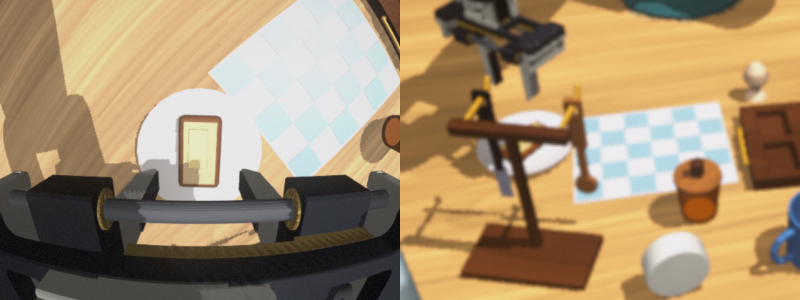

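The wrist view shows the bread between the fingers, with corners at about (177,115) to (221,187), where I predicted them. Next I'll go down and grip it gently.

>>> move_arm([
  {"offset": [0, 0, -0.4], "delta_rot": [0, 0, 0], "fingers": 62},
  {"offset": [0, 0, -0.8], "delta_rot": [0, 0, 0], "fingers": 62},
  {"offset": [0, 0, -0.95], "delta_rot": [0, 0, 0], "fingers": 62},
  {"offset": [0, 0, -1], "delta_rot": [0, 0, 0], "fingers": 62},
  {"offset": [0, 0, -1], "delta_rot": [0, 0, 0], "fingers": 62},
])

```text
time: 4.35
ee_pos: [455.7, -330.0, 206.4]
orientation: [1.211, 2.897, -0.001]
ft_force: [0.1, -0.4, -0.3]
finger_gap: 61.9
finger_force: 0.0
```

>>> move_arm([
  {"offset": [0, 0, -0.02], "delta_rot": [0, 0, 0], "fingers": 55},
  {"offset": [0, 0, -0.02], "delta_rot": [0, 0, 0], "fingers": 38},
  {"offset": [0, 0, -0.02], "delta_rot": [0, 0, 0], "fingers": 38},
  {"offset": [0, 0, -0.02], "delta_rot": [0, 0, 0], "fingers": 38},
  {"offset": [0, 0, -0.02], "delta_rot": [0, 0, 0], "fingers": 38},
], squeeze=6)

```text
time: 4.97
ee_pos: [455.8, -330.0, 204.3]
orientation: [1.211, 2.896, -0.0]
ft_force: [1.6, 2.0, 6.7]
finger_gap: 52.9
finger_force: 6.7
```

>>> move_arm([
  {"offset": [0.02, 0.08, 0], "delta_rot": [0, 0, 0], "fingers": 38},
  {"offset": [0.06, 0.25, 0], "delta_rot": [0, 0, 0], "fingers": 38},
  {"offset": [0.1, 0.42, 0], "delta_rot": [0, 0, 0], "fingers": 38},
  {"offset": [0.14, 0.59, 0], "delta_rot": [0, 0, 0], "fingers": 38},
])

```text
time: 5.48
ee_pos: [469.7, -270.9, 204.4]
orientation: [1.211, 2.896, -0.003]
ft_force: [-2.4, -8.2, 7.0]
finger_gap: 49.8
finger_force: 9.3
```

```bash
python3 - <<'E'
from h import *
from rig import r
print(r.sense()["ft_force"],r.sense()["ee_pos"])
s=grab("scene","s2")["pixels"];w=grab("wrist","w4")["pixels"]
cv2.imwrite("pics/s2.png",np.hstack([cv2.resize(w,(400,300)),cv2.resize(s[160:340,60:300],(400,300))]))
E
```

```text
[-2.41192803 -8.17944257  7.01012694] [ 469.65097172 -270.92604352  204.36489411]
```

View pics/s2.png

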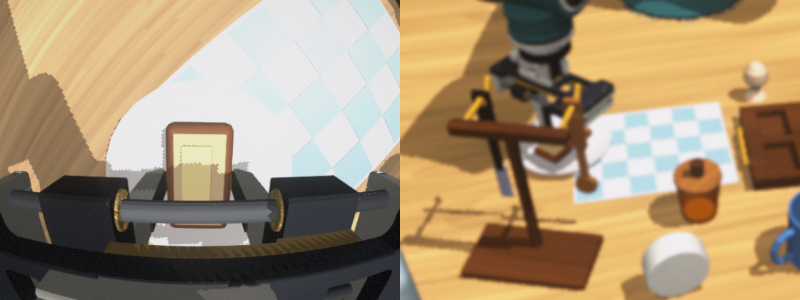

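The plate follows the gripper, still flat, with the bread between the fingers. There is about 7 N of upward load, so I'll raise the arm 1 mm to relieve it and carry on.

>>> move_arm([
  {"offset": [0, 0, 0.01], "delta_rot": [0, 0, 0], "fingers": 38},
  {"offset": [0, 0, 0.01], "delta_rot": [0, 0, 0], "fingers": 38},
])

```text
time: 5.82
ee_pos: [469.5, -270.6, 204.3]
orientation: [1.211, 2.898, 0.001]
ft_force: [1.5, 5.9, 6.3]
finger_gap: 50.0
finger_force: 9.5
```

>>> move_arm([
  {"offset": [0.02, 0.08, 0], "delta_rot": [0, 0, 0], "fingers": 38},
  {"offset": [0.06, 0.25, 0], "delta_rot": [0, 0, 0], "fingers": 38},
  {"offset": [0.1, 0.42, 0], "delta_rot": [0, 0, 0], "fingers": 38},
  {"offset": [0.14, 0.59, 0], "delta_rot": [0, 0, 0], "fingers": 38},
])

```text
time: 6.32
ee_pos: [483.4, -211.8, 204.4]
orientation: [1.212, 2.897, -0.002]
ft_force: [-1.0, -6.1, 4.1]
finger_gap: 49.9
finger_force: 8.7
```

>>> move_arm([
  {"offset": [0.04, 0.17, 0], "delta_rot": [0, 0, 0], "fingers": 38},
  {"offset": [0.08, 0.34, 0], "delta_rot": [0, 0, 0], "fingers": 38},
  {"offset": [0.12, 0.5, 0], "delta_rot": [0, 0, 0], "fingers": 38},
  {"offset": [0.14, 0.58, 0], "delta_rot": [0, 0, 0], "fingers": 38},
  {"offset": [0.14, 0.58, 0], "delta_rot": [0, 0, 0], "fingers": 38},
])

```text
time: 6.95
ee_pos: [497.6, -153.3, 204.4]
orientation: [1.211, 2.898, 0.0]
ft_force: [1.2, 4.3, 6.3]
finger_gap: 49.9
finger_force: 8.9
```

```bash
python3 - <<'E'
from h import *
from rig import r
d=grab("top","t1");im=d["pixels"];w=grab("wrist","w5")["pixels"]
cv2.imwrite("pics/t1.png",np.hstack([cv2.resize(im[170:310,250:450],(400,280),interpolation=cv2.INTER_CUBIC),cv2.resize(w,(373,280))]))
E
```

```text
(no output)
```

View pics/t1.png

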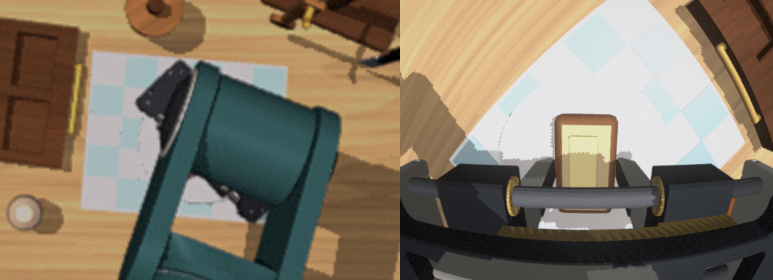

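```bash
python3 - <<'E'
from h import *
d=load("w5");k=560/373
w=plane(d,np.array([(556-400,116),(617-400,116)])*k,27,True)[:,:2];print("far edge",w,np.linalg.norm(w[0]-w[1]))
d3=load("w3");a=plane(d3,np.array([(177,115),(221,115),(221,187),(177,187)])*1.4,27,True)[:,:2];print("w3 bread",a,a.mean(0),np.linalg.norm(a[0]-a[1]),np.linalg.norm(a[1]-a[2]))
off=a.mean(0)-(a[0]+a[1])/2; print("plate now",w.mean(0)+off)
# plate left edge from top t1
t=load("t1");im=t["pixels"]; print(plane(t,[(250+139/2,170+120/2),(250+140/2,170+130/2)],18))
E
```

```text
far edge [[ 452.57110788 -137.22819853]
 [ 484.68700583 -105.51612794]] 45.13409268995293
w3 bread [[ 409.21819821 -314.28175284]
 [ 443.77584776 -280.04085535]
 [ 505.19107787 -339.24817002]
 [ 467.87286246 -376.21201636]] [ 456.51449658 -327.44569865] 48.64843474735395 85.30730683628926
plate now [ 498.64653044 -151.65655778]
[[520.94009665 -78.32545555  18.        ]
 [508.65064933 -79.77423884  18.        ]]
```

>>> move_arm([
  {"offset": [0.01, 0.05, 0], "delta_rot": [0, 0, 0], "fingers": 38},
  {"offset": [0.03, 0.12, 0], "delta_rot": [0, 0, 0], "fingers": 38},
  {"offset": [0.035, 0.16, 0], "delta_rot": [0, 0, 0], "fingers": 38},
  {"offset": [0.035, 0.16, 0], "delta_rot": [0, 0, 0], "fingers": 38},
])

```text
time: 7.55
ee_pos: [501.0, -137.9, 204.4]
orientation: [1.211, 2.897, -0.001]
ft_force: [-0.0, -1.9, 5.8]
finger_gap: 50.1
finger_force: 8.3
```

>>> move_arm([
  {"offset": [0, 0, 0], "delta_rot": [0, 0, 0], "fingers": 62},
  {"offset": [0, 0, 0], "delta_rot": [0, 0, 0], "fingers": 62},
  {"offset": [0, 0, 0.2], "delta_rot": [0, 0, 0], "fingers": 62},
  {"offset": [0, 0, 0.6], "delta_rot": [0, 0, 0], "fingers": 62},
  {"offset": [0, 0, 1], "delta_rot": [0, 0, 0], "fingers": 62},
])

```text
time: 8.18
ee_pos: [500.5, -137.8, 306.0]
orientation: [-1.212, -2.898, 0.0]
ft_force: [0.4, -0.4, 1.0]
finger_gap: 62.2
finger_force: 0.0
```

>>> move_arm([
  {"offset": [-0.2, 0.4, 0.5], "delta_rot": [0, 0, 0], "fingers": 62},
  {"offset": [-0.5, 0.9, 1], "delta_rot": [0, 0, 0], "fingers": 62},
])

```text
time: 8.43
ee_pos: [457.0, -59.4, 394.1]
orientation: [1.213, 2.897, 0.0]
ft_force: [0.3, 0.7, 1.2]
finger_gap: 61.9
finger_force: 0.0
```

>>> move_arm([
  {"offset": [-0.2, 0.5, 0], "delta_rot": [0, 0, 0], "fingers": 50},
  {"offset": [-0.4, 1, 0], "delta_rot": [0, 0, 0], "fingers": 50},
])

```text
time: 8.68
ee_pos: [416.7, 41.1, 393.1]
orientation: [1.212, 2.896, 0.001]
ft_force: [-0.0, 0.3, -0.2]
finger_gap: 50.7
finger_force: 0.0
```

>>> move_arm([
  {"offset": [0, 0.5, 0], "delta_rot": [0, 0, 0], "fingers": 50},
  {"offset": [0, 1, 0], "delta_rot": [0, 0, 0], "fingers": 50},
  {"offset": [0, 1, 0], "delta_rot": [0, 0, 0], "fingers": 50},
])

```text
time: 9.05
ee_pos: [417.3, 142.3, 392.4]
orientation: [1.206, 2.901, 0.0]
ft_force: [-0.2, 0.3, -0.3]
finger_gap: 50.2
finger_force: 0.0
```

```bash
python3 - <<'E'
from h import *
d=grab("top","t2");im=d["pixels"]
cv2.imwrite("pics/t2.png",np.hstack([cv2.resize(im[180:300,280:400],(480,480),interpolation=cv2.INTER_CUBIC),cv2.resize(im[195:285,95:185],(320,480)[:1]+(320,),interpolation=cv2.INTER_CUBIC) if 0 else cv2.copyMakeBorder(cv2.resize(im[195:285,100:180],(284,320),interpolation=cv2.INTER_CUBIC),0,160,0,0,cv2.BORDER_CONSTANT)]))
E
```

```text
(no output)
```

View pics/t2.png

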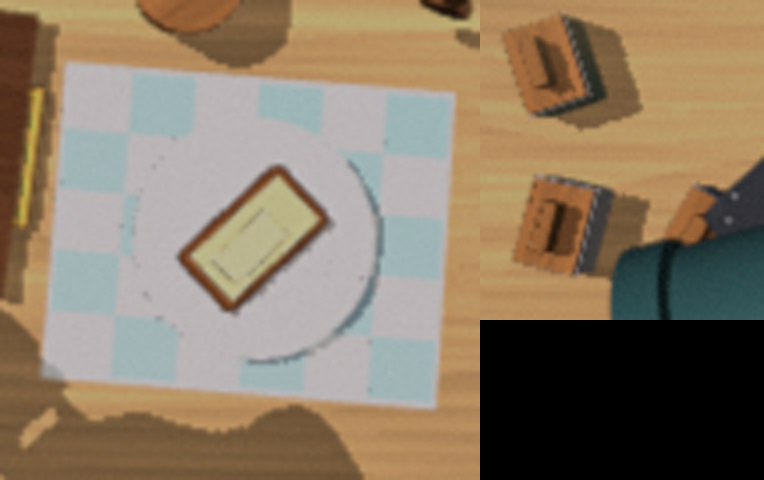

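The plate now sits at the mat's centre within about 2 mm: bread (255,239) against mat (250,235), less parallax. The pots are undisturbed. Next I'll measure them with both the wrist and top views.

```bash
cat > pots.py <<'E'
from h import *
def pots(d,fish,zl=50,box=(330,700,230,480)):
    hsv=cv2.cvtColor(d["pixels"],cv2.COLOR_BGR2HSV)
    vmin,vmax=(60,256) 
    m=((hsv[...,0]>5)&(hsv[...,0]<18)&(hsv[...,1]>135)).astype(np.uint8)
    if fish: m[225:]=0
    m=cv2.morphologyEx(m,cv2.MORPH_CLOSE,np.ones((3,3)));out=[]
    for c in blobs(m,120 if not fish else 300):
        w=plane(d,c[:,0],zl,fish)[:,:2].astype(np.float32)
        (cx,cy),(a,b),an=cv2.minAreaRect(w)
        if not(box[0]<cx<box[1] and box[2]<cy<box[3]): continue
        if a<b: an+=90;a,b=b,a
        an=(an+90)%180-90
        out.append((round(cx,1),round(cy,1),round(a,1),round(b,1),round(an,1),int(cv2.contourArea(c))))
    return out
E
python3 - <<'E'
from pots import *
print("top0",*pots(load("top0"),False),sep="\n")
d=grab("wrist","w6");cv2.imwrite("pics/w6.png",d["pixels"]);print("w6",*pots(d,True),sep="\n")
print(proj(d,[[435,292,50],[440,390,50],[549,404,50]],True))
E
```

```text
top0
(435.2, 302.6, 58.2, 42.3, -27.8, 392)
(550.4, 411.9, 58.0, 41.6, 21.0, 377)
(440.4, 400.2, 57.1, 41.9, -11.4, 375)
w6
(671.1, 394.1, 64.8, 48.0, -41.2, 646)
[[393.59726442 104.42221969]
 [452.88563771  52.12335451]
 [512.07159776 119.59145906]]
```

View pics/w6.png

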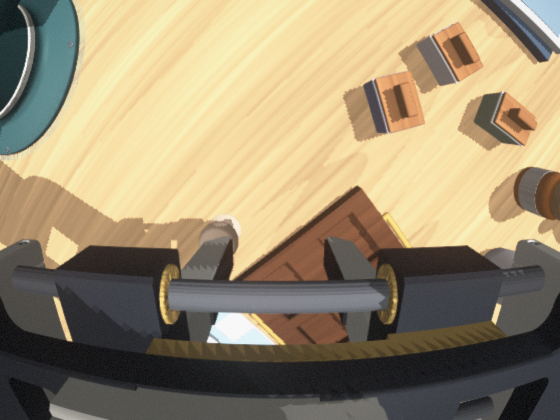

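```bash
sed -i 's/>135)/>(105 if fish else 135))/' pots.py; python3 - <<'E'
from pots import *
d=load("w6");h=cv2.cvtColor(d["pixels"],cv2.COLOR_BGR2HSV);print(h[100,390],h[40,470],h[110,515],h[130,330])
print(*pots(d,True),sep="\n")
E
```

```text
[ 13 132 156] [ 16 110 229] [ 13 130  88] [ 20  93 243]
(430.9, 318.1, 85.5, 67.8, -27.6, 2544)
(443.9, 398.1, 58.2, 44.6, -11.5, 1510)
(555.2, 410.5, 67.4, 43.0, 20.6, 1201)
(677.9, 391.8, 78.6, 52.6, -31.1, 961)
(417.7, 257.0, 53.1, 21.7, -28.7, 505)
(520.3, 353.7, 60.6, 41.1, -15.5, 357)
```

>>> move_arm([
  {"offset": [0.05, 0.4, 0], "delta_rot": [0, 0, 0.02], "fingers": 40},
  {"offset": [0.1, 0.8, 0], "delta_rot": [0, 0, 0.0486], "fingers": 40},
  {"offset": [0.1, 0.8, 0], "delta_rot": [0, 0, 0.0486], "fingers": 40},
  {"offset": [0.1, 0.8, 0], "delta_rot": [0, 0, 0.0486], "fingers": 40},
])

```text
time: 9.65
ee_pos: [428.2, 218.8, 391.6]
orientation: [0.761, 3.048, -0.001]
ft_force: [0.1, 0.1, -0.2]
finger_gap: 39.9
finger_force: 0.0
```

```bash
python3 - <<'E'
from pots import *
d=grab("wrist","w7")
print(*pots(d,True),sep="\n")
E
```

```text
(437.5, 301.0, 57.1, 42.7, -27.6, 2182)
(443.8, 398.0, 58.3, 42.9, -12.3, 1775)
(554.1, 410.9, 65.3, 42.4, 21.4, 1141)
(417.0, 265.8, 52.5, 22.1, -27.3, 550)
```

>>> move_arm([
  {"offset": [0.04, 0.42, 0], "delta_rot": [0, 0, 0.001], "fingers": 40},
  {"offset": [0.08, 0.83, 0], "delta_rot": [0, 0, 0.001], "fingers": 40},
  {"offset": [0.08, 0.83, -0.4], "delta_rot": [0, 0, 0.001], "fingers": 40},
  {"offset": [0.08, 0.83, -0.8], "delta_rot": [0, 0, 0.001], "fingers": 40},
  {"offset": [0.08, 0.83, -0.8], "delta_rot": [0, 0, 0.001], "fingers": 40},
])

```text
time: 10.32
ee_pos: [435.9, 301.7, 309.2]
orientation: [-0.75, -3.048, 0.005]
ft_force: [0.2, 0.1, 0.3]
finger_gap: 39.9
finger_force: 0.0
```

>>> move_arm([
  {"offset": [0, 0, -0.3], "delta_rot": [0, 0, 0], "fingers": 40},
  {"offset": [0, 0, -0.6], "delta_rot": [0, 0, 0], "fingers": 40},
  {"offset": [0, 0, -0.71], "delta_rot": [0, 0, 0], "fingers": 40},
  {"offset": [0, 0, -0.71], "delta_rot": [0, 0, 0], "fingers": 40},
  {"offset": [0, 0, -0.71], "delta_rot": [0, 0, 0], "fingers": 40},
])

```text
time: 10.95
ee_pos: [436.5, 303.1, 242.1]
orientation: [0.747, 3.05, 0.002]
ft_force: [0.3, 0.0, 0.2]
finger_gap: 39.9
finger_force: 0.0
```

>>> move_arm([
  {"offset": [0, 0, 0], "delta_rot": [0, 0, 0], "fingers": 25},
  {"offset": [0, 0, 0], "delta_rot": [0, 0, 0], "fingers": 5},
  {"offset": [0, 0, 0], "delta_rot": [0, 0, 0], "fingers": 5},
  {"offset": [0, 0, 0], "delta_rot": [0, 0, 0], "fingers": 5},
  {"offset": [0, 0, 0], "delta_rot": [0, 0, 0], "fingers": 5},
], squeeze=25)

```text
time: 11.58
ee_pos: [436.0, 303.0, 240.2]
orientation: [-0.747, -3.051, 0.0]
ft_force: [-0.6, -0.2, -1.9]
finger_gap: 11.3
finger_force: 25.0
```

>>> move_arm([
  {"offset": [0, 0, 0.4], "delta_rot": [0, 0, 0], "fingers": 5},
  {"offset": [0, 0, 0.8], "delta_rot": [0, 0, 0], "fingers": 5},
  {"offset": [0.2, -0.4, 0.8], "delta_rot": [0, 0, 0.025], "fingers": 5},
  {"offset": [0.4, -0.8, 0.8], "delta_rot": [0, 0, 0.05], "fingers": 5},
  {"offset": [0.5, -1, 0.8], "delta_rot": [0, 0, 0.0592], "fingers": 5},
])

```text
time: 12.2
ee_pos: [486.6, 201.4, 320.2]
orientation: [-0.166, -3.137, 0.0]
ft_force: [0.1, 0.5, -2.1]
finger_gap: 11.9
finger_force: 25.0
```

>>> move_arm([
  {"offset": [0.15, -0.5, 0], "delta_rot": [0, 0, 0], "fingers": 5},
  {"offset": [0.26, -1, 0], "delta_rot": [0, 0, 0], "fingers": 5},
])

```text
time: 12.45
ee_pos: [512.3, 101.7, 320.1]
orientation: [-0.169, -3.137, 0.0]
ft_force: [0.2, -0.8, -3.0]
finger_gap: 12.0
finger_force: 25.0
```

>>> move_arm([
  {"offset": [0, -0.3, 0], "delta_rot": [0, 0, 0], "fingers": 5},
  {"offset": [0, -0.41, 0], "delta_rot": [0, 0, 0], "fingers": 5},
  {"offset": [0, -0.41, -0.25], "delta_rot": [0, 0, 0], "fingers": 5},
  {"offset": [0, -0.41, -0.4], "delta_rot": [0, 0, 0], "fingers": 5},
  {"offset": [0, -0.41, -0.4], "delta_rot": [0, 0, 0], "fingers": 5},
])

```text
time: 13.08
ee_pos: [511.8, 62.5, 279.2]
orientation: [-0.169, -3.135, 0.0]
ft_force: [0.1, 1.1, -2.7]
finger_gap: 11.6
finger_force: 25.0
```

```bash
python3 - <<'E'
from h import *
from rig import r
s=r.sense();print(s["ee_pos"],s["orientation"],s["ft_force"])
d=grab("wrist","w8");t=grab("scene","s3");c=grab("top","t3")
cv2.imwrite("pics/w8.png",d["pixels"])
im=t["pixels"][180:290,240:360];cv2.imwrite("pics/s3.png",np.hstack([cv2.resize(d["pixels"][180:,120:440],(400,300)),cv2.resize(im,(400,300),interpolation=cv2.INTER_CUBIC)]))
E
```

```text
[511.79959626  62.50334694 279.22776607] [-1.68657810e-01 -3.13491696e+00  2.66454913e-04] [ 0.08163534  1.05330659 -2.73976828]
```

View pics/s3.png

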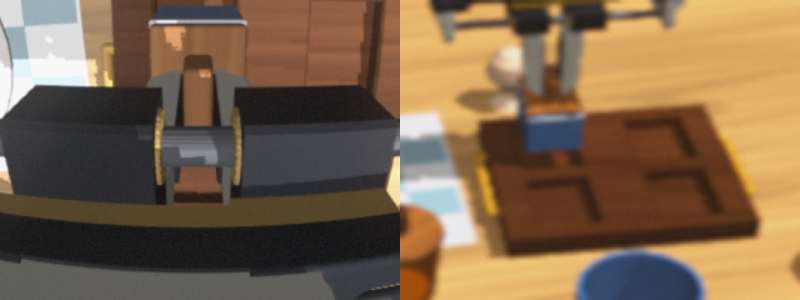

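```bash
python3 - <<'E'
from h import *
d=load("w8")
w=plane(d,[(240,197.6),(317.6,197.6)],89,True)[:,:2]
a=np.radians(-6.2);ex=np.array([np.cos(a),np.sin(a)])
print(w,np.linalg.norm(w[0]-w[1]),"pot c",w.mean(0)+29*ex)
ey=np.array([-ex[1],ex[0]]);print("target wrist-frame",np.array([559.5,104])-40*ex-47*ey)
E
```

```text
[[480.99828198  45.25599688]
 [485.49968527  86.89970999]] 41.88629218191874 pot c [512.07936158  62.94587212]
target wrist-frame [514.65799172  61.59487892]
```

>>> move_arm([
  {"offset": [0.01, -0.003, -0.08], "delta_rot": [0, 0, 0], "fingers": 5},
  {"offset": [0.01, -0.003, -0.12], "delta_rot": [0, 0, 0], "fingers": 5},
  {"offset": [0.01, -0.003, -0.15], "delta_rot": [0, 0, 0], "fingers": 5},
  {"offset": [0.01, -0.003, -0.17], "delta_rot": [0, 0, 0], "fingers": 5},
  {"offset": [0.01, -0.003, -0.17], "delta_rot": [0, 0, 0], "fingers": 5},
])

```text
time: 13.85
ee_pos: [513.0, 61.7, 263.3]
orientation: [-0.17, -3.137, -0.0]
ft_force: [1.3, -0.2, -3.1]
finger_gap: 11.6
finger_force: 25.0
```

>>> move_arm([
  {"offset": [0, 0, -0.02], "delta_rot": [0, 0, 0], "fingers": 5},
  {"offset": [0, 0, -0.04], "delta_rot": [0, 0, 0], "fingers": 5},
  {"offset": [0, 0, -0.04], "delta_rot": [0, 0, 0], "fingers": 5},
])

```text
time: 14.22
ee_pos: [513.0, 61.7, 259.2]
orientation: [-0.17, -3.137, 0.0]
ft_force: [0.4, 0.3, -3.1]
finger_gap: 11.9
finger_force: 25.0
```

>>> move_arm([
  {"offset": [0, 0, -0.03], "delta_rot": [0, 0, 0], "fingers": 5},
  {"offset": [0, 0, -0.06], "delta_rot": [0, 0, 0], "fingers": 5},
  {"offset": [0, 0, -0.085], "delta_rot": [0, 0, 0], "fingers": 5},
  {"offset": [0, 0, -0.085], "delta_rot": [0, 0, 0], "fingers": 5},
])

```text
time: 14.72
ee_pos: [513.0, 61.7, 250.6]
orientation: [-0.17, -3.137, 0.0]
ft_force: [-0.6, 0.3, -2.6]
finger_gap: 11.8
finger_force: 25.0
```

>>> move_arm([
  {"offset": [0, 0, 0], "delta_rot": [0, 0, 0], "fingers": 40},
  {"offset": [0, 0, 0], "delta_rot": [0, 0, 0], "fingers": 40},
  {"offset": [0, 0, 0], "delta_rot": [0, 0, 0], "fingers": 40},
  {"offset": [0, 0, 0.3], "delta_rot": [0, 0, 0], "fingers": 40},
  {"offset": [0, 0, 0.8], "delta_rot": [0, 0, 0], "fingers": 40},
])

```text
time: 15.35
ee_pos: [512.8, 61.7, 330.5]
orientation: [-0.17, -3.134, 0.001]
ft_force: [0.6, 0.7, 1.2]
finger_gap: 40.0
finger_force: 0.0
```

>>> move_arm([
  {"offset": [-0.2, 0.4, 0.3], "delta_rot": [0, 0, 0], "fingers": 40},
  {"offset": [-0.4, 0.8, 0.6], "delta_rot": [0, 0, -0.016], "fingers": 40},
])

```text
time: 15.6
ee_pos: [472.4, 142.3, 392.2]
orientation: [0.332, 3.123, 0.0]
ft_force: [0.5, 0.5, 0.3]
finger_gap: 40.2
finger_force: 0.0
```

>>> move_arm([
  {"offset": [-0.17, 0.5, 0], "delta_rot": [0, 0, 0], "fingers": 40},
  {"offset": [-0.33, 1, 0], "delta_rot": [0, 0, 0], "fingers": 40},
])

```text
time: 15.85
ee_pos: [439.2, 243.0, 391.6]
orientation: [0.328, 3.123, 0.001]
ft_force: [1.0, 0.0, 0.3]
finger_gap: 39.6
finger_force: 0.0
```

>>> move_arm([
  {"offset": [0, 0.5, 0], "delta_rot": [0, 0, 0], "fingers": 40},
  {"offset": [0, 0.65, 0], "delta_rot": [0, 0, 0], "fingers": 40},
  {"offset": [0, 0.65, 0], "delta_rot": [0, 0, 0], "fingers": 40},
])

```text
time: 16.23
ee_pos: [440.1, 307.1, 390.6]
orientation: [-0.325, -3.124, 0.001]
ft_force: [-0.0, -0.8, 0.7]
finger_gap: 40.2
finger_force: 0.0
```

```bash
python3 - <<'E'
from pots import *
d=grab("wrist","w9")
print(*pots(d,True),sep="\n");print("top",*pots(grab("top","t4"),False,box=(330,700,0,480)),sep="\n")
E
```

```text
(443.8, 398.5, 57.7, 42.6, -11.9, 2107)
(426.5, 358.0, 49.6, 20.5, -10.6, 555)
top
(554.7, 100.5, 197.2, 172.1, 84.1, 5489)
(550.0, 411.7, 57.2, 41.5, 21.0, 348)
```

>>> move_arm([
  {"offset": [0.02, 0.45, 0], "delta_rot": [0, 0, 0], "fingers": 40},
  {"offset": [0.02, 0.92, 0], "delta_rot": [0, 0, 0], "fingers": 40},
  {"offset": [0.02, 0.92, -0.4], "delta_rot": [0, 0, 0], "fingers": 40},
  {"offset": [0.02, 0.92, -0.8], "delta_rot": [0, 0, 0], "fingers": 40},
  {"offset": [0.02, 0.92, -0.8], "delta_rot": [0, 0, 0], "fingers": 40},
])

```text
time: 16.95
ee_pos: [442.2, 397.3, 308.4]
orientation: [-0.329, -3.121, 0.005]
ft_force: [0.7, -0.1, -0.4]
finger_gap: 39.8
finger_force: 0.0
```

>>> move_arm([
  {"offset": [0, 0, -0.3], "delta_rot": [0, 0, 0], "fingers": 40},
  {"offset": [0, 0, -0.6], "delta_rot": [0, 0, 0], "fingers": 40},
  {"offset": [0, 0, -0.71], "delta_rot": [0, 0, 0], "fingers": 40},
  {"offset": [0, 0, -0.71], "delta_rot": [0, 0, 0], "fingers": 40},
])

```text
time: 17.45
ee_pos: [442.5, 398.5, 241.0]
orientation: [0.328, 3.124, 0.001]
ft_force: [0.4, -0.5, 1.0]
finger_gap: 40.5
finger_force: 0.0
```

>>> move_arm([
  {"offset": [0, 0, 0], "delta_rot": [0, 0, 0], "fingers": 25},
  {"offset": [0, 0, 0], "delta_rot": [0, 0, 0], "fingers": 5},
  {"offset": [0, 0, 0], "delta_rot": [0, 0, 0], "fingers": 5},
  {"offset": [0, 0, 0], "delta_rot": [0, 0, 0], "fingers": 5},
  {"offset": [0, 0, 0], "delta_rot": [0, 0, 0], "fingers": 5},
], squeeze=25)

```text
time: 18.08
ee_pos: [442.1, 398.8, 240.3]
orientation: [0.327, 3.124, 0.0]
ft_force: [-0.6, -1.1, 5.9]
finger_gap: 11.8
finger_force: 25.0
```

>>> move_arm([
  {"offset": [0, 0, 0.4], "delta_rot": [0, 0, 0], "fingers": 5},
  {"offset": [0, 0, 0.8], "delta_rot": [0, 0, 0], "fingers": 5},
  {"offset": [0.2, -0.4, 0.8], "delta_rot": [0, 0, 0.01], "fingers": 5},
  {"offset": [0.4, -0.8, 0.8], "delta_rot": [0, 0, 0.0158], "fingers": 5},
  {"offset": [0.5, -1, 0.8], "delta_rot": [0, 0, 0.0158], "fingers": 5},
])

```text
time: 18.7
ee_pos: [492.6, 297.0, 319.4]
orientation: [-0.173, -3.136, 0.001]
ft_force: [0.5, -0.1, -2.4]
finger_gap: 11.8
finger_force: 25.0
```

>>> move_arm([
  {"offset": [0.15, -0.5, 0], "delta_rot": [0, 0, 0], "fingers": 5},
  {"offset": [0.316, -1, 0], "delta_rot": [0, 0, 0], "fingers": 5},
])

```text
time: 18.95
ee_pos: [523.7, 197.4, 319.4]
orientation: [-0.171, -3.136, 0.0]
ft_force: [1.3, 0.7, -2.0]
finger_gap: 11.8
finger_force: 25.0
```

>>> move_arm([
  {"offset": [0, -0.3, 0], "delta_rot": [0, 0, 0], "fingers": 5},
  {"offset": [0, -0.438, 0], "delta_rot": [0, 0, 0], "fingers": 5},
  {"offset": [0, -0.438, -0.25], "delta_rot": [0, 0, 0], "fingers": 5},
  {"offset": [0, -0.438, -0.4], "delta_rot": [0, 0, 0], "fingers": 5},
  {"offset": [0, -0.438, -0.4], "delta_rot": [0, 0, 0], "fingers": 5},
])

```text
time: 19.58
ee_pos: [523.4, 155.3, 278.6]
orientation: [-0.171, -3.135, 0.001]
ft_force: [-0.2, -0.0, -3.3]
finger_gap: 11.8
finger_force: 25.0
```

```bash
cat > edge.py <<'E'
from h import *
def edge(d,z=89):  # robot-side top edge of the lid of the pot held, wrist view
    hsv=cv2.cvtColor(d["pixels"],cv2.COLOR_BGR2HSV)
    m=((hsv[...,0]>5)&(hsv[...,0]<18)&(hsv[...,1]>105)).astype(np.uint8)
    rows=[]
    for u in range(248,312,4):
        for v in range(185,225):
            if m[v:v+6,u].all(): rows.append((u,v));break
    rows=np.array(rows);w=plane(d,rows,z,True)[:,:2]
    return rows[:,1].tolist(),w[:,0].mean().round(2),w.mean(0)
E
python3 - <<'E'
from edge import *
from rig import r
print(r.sense()["ee_pos"],r.sense()["ft_force"])
print(edge(load("w8")));print(edge(grab("wrist","w10")))
E
```

```text
[523.36025988 155.3447117  278.62246571] [-0.19357739 -0.0407759  -3.26652596]
([200, 200, 200, 200, 200, 200, 200, 200, 200, 200, 200, 200, 200, 200, 200, 200], np.float64(484.54), array([484.53666265,  65.50140634]))
([199, 199, 199, 199, 199, 199, 199, 199, 199, 199, 199, 199, 199, 199, 199, 199], np.float64(495.4), array([495.39657698, 158.38109273]))
```

>>> move_arm([
  {"offset": [0.006, -0.002, -0.08], "delta_rot": [0, 0, 0], "fingers": 5},
  {"offset": [0.006, -0.002, -0.12], "delta_rot": [0, 0, 0], "fingers": 5},
  {"offset": [0.006, -0.002, -0.15], "delta_rot": [0, 0, 0], "fingers": 5},
  {"offset": [0.006, -0.002, -0.17], "delta_rot": [0, 0, 0], "fingers": 5},
  {"offset": [0.006, -0.002, -0.19], "delta_rot": [0, 0, 0], "fingers": 5},
])

```text
time: 20.25
ee_pos: [524.3, 154.7, 260.9]
orientation: [0.172, 3.137, 0.0]
ft_force: [1.1, -0.1, -2.4]
finger_gap: 11.8
finger_force: 25.0
```

>>> move_arm([
  {"offset": [0, 0, -0.03], "delta_rot": [0, 0, 0], "fingers": 5},
  {"offset": [0, 0, -0.06], "delta_rot": [0, 0, 0], "fingers": 5},
  {"offset": [0, 0, -0.08], "delta_rot": [0, 0, 0], "fingers": 5},
  {"offset": [0, 0, -0.1], "delta_rot": [0, 0, 0], "fingers": 5},
  {"offset": [0, 0, -0.1], "delta_rot": [0, 0, 0], "fingers": 5},
])

```text
time: 20.88
ee_pos: [524.2, 154.7, 250.7]
orientation: [-0.172, -3.137, 0.0]
ft_force: [0.1, 0.4, -1.4]
finger_gap: 11.9
finger_force: 25.0
```

>>> move_arm([
  {"offset": [0, 0, 0], "delta_rot": [0, 0, 0], "fingers": 40},
  {"offset": [0, 0, 0], "delta_rot": [0, 0, 0], "fingers": 40},
  {"offset": [0, 0, 0], "delta_rot": [0, 0, 0], "fingers": 40},
  {"offset": [0, 0, 0.3], "delta_rot": [0, 0, 0], "fingers": 40},
  {"offset": [0, 0, 0.8], "delta_rot": [0, 0, 0], "fingers": 40},
])

```text
time: 21.5
ee_pos: [524.0, 154.6, 330.4]
orientation: [-0.172, -3.134, 0.001]
ft_force: [0.2, 0.4, -0.3]
finger_gap: 40.2
finger_force: 0.0
```

>>> move_arm([
  {"offset": [0.1, 0.4, 0.3], "delta_rot": [0, 0, 0], "fingers": 40},
  {"offset": [0.26, 0.8, 0.6], "delta_rot": [0, 0, 0], "fingers": 40},
])

```text
time: 21.75
ee_pos: [550.2, 235.4, 392.7]
orientation: [0.173, 3.136, 0.001]
ft_force: [1.7, -0.2, -0.1]
finger_gap: 40.2
finger_force: 0.0
```

>>> move_arm([
  {"offset": [0, 0.5, 0], "delta_rot": [0, 0, 0], "fingers": 40},
  {"offset": [0, 0.85, 0], "delta_rot": [0, 0, 0], "fingers": 40},
  {"offset": [0, 0.85, 0], "delta_rot": [0, 0, 0], "fingers": 40},
])

```text
time: 22.12
ee_pos: [550.0, 321.6, 390.4]
orientation: [-0.168, -3.136, 0.0]
ft_force: [-0.0, -0.4, 0.1]
finger_gap: 40.2
finger_force: 0.0
```

```bash
python3 - <<'E'
from pots import *
d=grab("wrist","w11")
print(*pots(d,True),sep="\n");print("top",*pots(grab("top","t5"),False,box=(330,700,0,480)),sep="\n")
E
```

```text
(552.4, 410.2, 58.8, 42.5, 20.9, 2107)
(533.8, 370.8, 61.7, 42.3, -20.1, 587)
top
(554.8, 101.9, 208.7, 171.7, 83.8, 5516)
```

>>> move_arm([
  {"offset": [0.01, 0.45, 0], "delta_rot": [0, 0, 0.028], "fingers": 40},
  {"offset": [0.013, 0.895, 0], "delta_rot": [0, 0, 0.056], "fingers": 40},
  {"offset": [0.013, 0.895, -0.2], "delta_rot": [0, 0, 0.0753], "fingers": 40},
  {"offset": [0.013, 0.895, -0.6], "delta_rot": [0, 0, 0.0753], "fingers": 40},
  {"offset": [0.013, 0.895, -0.8], "delta_rot": [0, 0, 0.0753], "fingers": 40},
])

```text
time: 22.85
ee_pos: [551.6, 408.1, 308.9]
orientation: [0.566, -3.088, 0.001]
ft_force: [0.1, -1.4, -0.4]
finger_gap: 40.0
finger_force: 0.0
```

>>> move_arm([
  {"offset": [0, 0, -0.3], "delta_rot": [0, 0, 0], "fingers": 40},
  {"offset": [0, 0, -0.6], "delta_rot": [0, 0, 0], "fingers": 40},
  {"offset": [0, 0, -0.71], "delta_rot": [0, 0, 0], "fingers": 40},
  {"offset": [0, 0, -0.71], "delta_rot": [0, 0, 0], "fingers": 40},
])

```text
time: 23.35
ee_pos: [551.8, 408.9, 240.1]
orientation: [0.567, -3.09, 0.0]
ft_force: [0.1, -0.1, 0.3]
finger_gap: 40.0
finger_force: 0.0
```

>>> move_arm([
  {"offset": [0, 0, 0], "delta_rot": [0, 0, 0], "fingers": 25},
  {"offset": [0, 0, 0], "delta_rot": [0, 0, 0], "fingers": 5},
  {"offset": [0, 0, 0], "delta_rot": [0, 0, 0], "fingers": 5},
  {"offset": [0, 0, 0], "delta_rot": [0, 0, 0], "fingers": 5},
  {"offset": [0, 0, 0], "delta_rot": [0, 0, 0], "fingers": 5},
], squeeze=25)

```text
time: 23.98
ee_pos: [551.6, 409.3, 240.3]
orientation: [-0.568, 3.089, 0.0]
ft_force: [-0.9, 0.8, 3.0]
finger_gap: 11.9
finger_force: 25.0
```

>>> move_arm([
  {"offset": [0, 0, 0.5], "delta_rot": [0, 0, 0], "fingers": 5},
  {"offset": [0, 0, 1], "delta_rot": [0, 0, 0], "fingers": 5},
  {"offset": [-0.1, -0.3, 1], "delta_rot": [0, 0, -0.028], "fingers": 5},
  {"offset": [-0.2, -0.6, 1], "delta_rot": [0, 0, -0.056], "fingers": 5},
  {"offset": [-0.2, -1, 1], "delta_rot": [0, 0, -0.075], "fingers": 5},
])

```text
time: 24.6
ee_pos: [530.8, 308.6, 339.5]
orientation: [-0.175, -3.136, 0.0]
ft_force: [-0.1, 0.4, -2.1]
finger_gap: 11.7
finger_force: 25.0
```

>>> move_arm([
  {"offset": [0, -0.5, 0], "delta_rot": [0, 0, 0], "fingers": 5},
  {"offset": [0, -1, 0], "delta_rot": [0, 0, 0], "fingers": 5},
])

```text
time: 24.85
ee_pos: [531.2, 207.8, 339.5]
orientation: [-0.168, -3.137, 0.0]
ft_force: [0.9, 0.9, -2.3]
finger_gap: 12.0
finger_force: 25.0
```

>>> move_arm([
  {"offset": [0.36, -0.5, 0], "delta_rot": [0, 0, 0], "fingers": 5},
  {"offset": [0.718, -0.63, 0], "delta_rot": [0, 0, 0], "fingers": 5},
  {"offset": [0.718, -0.63, -0.35], "delta_rot": [0, 0, 0], "fingers": 5},
  {"offset": [0.718, -0.63, -0.6], "delta_rot": [0, 0, 0], "fingers": 5},
  {"offset": [0.718, -0.63, -0.6], "delta_rot": [0, 0, 0], "fingers": 5},
])

```text
time: 25.48
ee_pos: [602.9, 146.0, 277.6]
orientation: [-0.169, -3.133, 0.002]
ft_force: [-0.8, -0.5, -0.8]
finger_gap: 11.7
finger_force: 25.0
```

```bash
python3 - <<'E'
from edge import *
from rig import r
p=r.sense()["ee_pos"];print(p,r.sense()["ft_force"],r.sense()["orientation"])
e=edge(grab("wrist","w12"));print(e,e[1]-p[0])
E
```

```text
[602.93879205 146.03390693 277.6495583 ] [-0.79412195 -0.48549426 -0.80609257] [-1.68847480e-01 -3.13325177e+00  1.62177079e-03]
([197, 197, 197, 197, 197, 197, 198, 197, 197, 197, 197, 197, 197, 197, 197, 197], np.float64(573.45), array([573.44896746, 149.08270343])) -29.48879204838147
```

>>> move_arm([
  {"offset": [0.013, 0.002, -0.08], "delta_rot": [0, 0, 0], "fingers": 5},
  {"offset": [0.013, 0.002, -0.12], "delta_rot": [0, 0, 0], "fingers": 5},
  {"offset": [0.013, 0.002, -0.15], "delta_rot": [0, 0, 0], "fingers": 5},
  {"offset": [0.013, 0.002, -0.17], "delta_rot": [0, 0, 0], "fingers": 5},
  {"offset": [0.013, 0.002, -0.19], "delta_rot": [0, 0, 0], "fingers": 5},
])

```text
time: 26.15
ee_pos: [604.7, 146.4, 260.9]
orientation: [0.169, 3.137, 0.0]
ft_force: [-0.6, -0.4, -2.2]
finger_gap: 11.9
finger_force: 25.0
```

>>> move_arm([
  {"offset": [0, 0, -0.03], "delta_rot": [0, 0, 0], "fingers": 5},
  {"offset": [0, 0, -0.06], "delta_rot": [0, 0, 0], "fingers": 5},
  {"offset": [0, 0, -0.08], "delta_rot": [0, 0, 0], "fingers": 5},
  {"offset": [0, 0, -0.1], "delta_rot": [0, 0, 0], "fingers": 5},
  {"offset": [0, 0, -0.1], "delta_rot": [0, 0, 0], "fingers": 5},
])

```text
time: 26.78
ee_pos: [604.6, 146.4, 250.7]
orientation: [-0.169, -3.137, 0.0]
ft_force: [-0.6, -0.6, -1.5]
finger_gap: 12.0
finger_force: 25.0
```

>>> move_arm([
  {"offset": [0, 0, 0], "delta_rot": [0, 0, 0], "fingers": 40},
  {"offset": [0, 0, 0], "delta_rot": [0, 0, 0], "fingers": 40},
  {"offset": [0, 0, 0], "delta_rot": [0, 0, 0], "fingers": 40},
  {"offset": [0, 0, 0.3], "delta_rot": [0, 0, 0], "fingers": 45},
  {"offset": [0, 0, 0.9], "delta_rot": [0, 0, 0], "fingers": 45},
])

```text
time: 27.4
ee_pos: [604.3, 146.3, 339.6]
orientation: [-0.169, -3.133, 0.002]
ft_force: [0.6, 0.0, 0.4]
finger_gap: 45.0
finger_force: 0.0
```

>>> move_arm([
  {"offset": [-0.3, -0.4, 0.2], "delta_rot": [0, 0, 0], "fingers": 45},
  {"offset": [-0.6, -0.8, 0.5], "delta_rot": [0, 0, 0], "fingers": 45},
])

```text
time: 27.65
ee_pos: [543.7, 65.8, 391.3]
orientation: [-0.167, -3.137, 0.0]
ft_force: [-0.2, -1.3, 0.2]
finger_gap: 44.7
finger_force: 0.0
```

>>> move_arm([
  {"offset": [0, -0.5, 0], "delta_rot": [0, 0, 0], "fingers": 45},
  {"offset": [0, -1, 0], "delta_rot": [0, 0, 0], "fingers": 45},
])

```text
time: 27.9
ee_pos: [544.0, -34.9, 391.8]
orientation: [0.168, 3.135, -0.0]
ft_force: [0.8, 0.3, 0.2]
finger_gap: 44.9
finger_force: 0.0
```

>>> move_arm([
  {"offset": [0, -0.4, 0], "delta_rot": [0, 0, -0.028], "fingers": 45},
  {"offset": [0, -0.8, 0], "delta_rot": [0, 0, -0.045], "fingers": 45},
  {"offset": [0, -0.8, 0], "delta_rot": [0, 0, -0.045], "fingers": 45},
  {"offset": [0, -0.8, 0], "delta_rot": [0, 0, -0.045], "fingers": 45},
])

```text
time: 28.4
ee_pos: [544.6, -113.3, 390.9]
orientation: [-0.608, -3.082, -0.0]
ft_force: [-0.3, 0.0, -0.4]
finger_gap: 45.0
finger_force: 0.0
```

```bash
python3 - <<'E'
from pots import *
from rig import r
print(r.sense()["ee_pos"],r.sense()["orientation"])
d=grab("wrist","w13");cv2.imwrite("pics/w13.png",d["pixels"]);t=grab("top","t6");s=grab("scene","s6")
im=t["pixels"][165:265,195:300]
cv2.imwrite("pics/v12.png",np.hstack([cv2.resize(im,(420,400),interpolation=cv2.INTER_CUBIC),cv2.resize(s["pixels"][190:290,240:340],(380,400),interpolation=cv2.INTER_CUBIC)]))
print(proj(d,[[653,-87,99],[653,-87,75],[639.5,-239.5,219],[640,-239.7,79]],True))
E
```

```text
[ 544.61751406 -113.30672662  390.89806727] [-6.07842189e-01 -3.08219683e+00 -3.55042267e-04]
[[345.44817587 296.98490883]
 [341.11372556 285.78421306]
 [168.52152574 421.70282772]
 [203.31395278 323.93769462]]
```

View pics/v12.png

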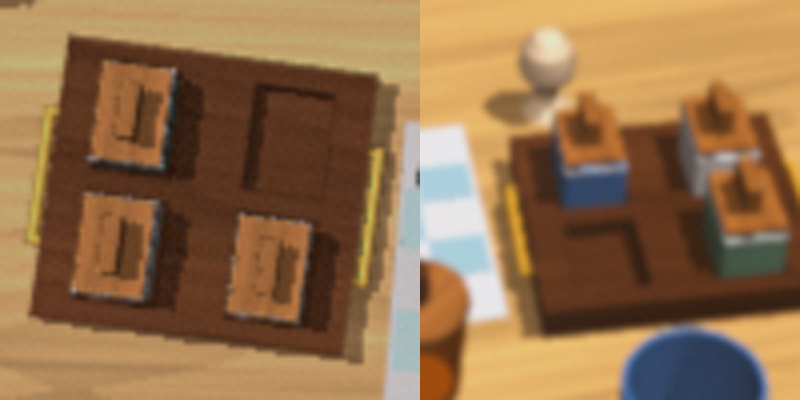

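The crop shows all three pots seated level in the wells, with only the far-right well empty. Next comes the jam jar's lid.

>>> move_arm([
  {"offset": [0.5, 0.13, 0], "delta_rot": [0, 0, 0], "fingers": 45},
  {"offset": [1, 0.265, 0], "delta_rot": [0, 0, 0], "fingers": 45},
])

```text
time: 28.8
ee_pos: [645.7, -85.8, 391.5]
orientation: [0.607, 3.081, 0.0]
ft_force: [-0.5, 0.4, 0.7]
finger_gap: 44.9
finger_force: 0.0
```

>>> move_arm([
  {"offset": [0.09, 0, 0], "delta_rot": [0, 0, 0], "fingers": 45},
  {"offset": [0.09, 0, -0.4], "delta_rot": [0, 0, 0], "fingers": 45},
  {"offset": [0.09, 0, -0.8], "delta_rot": [0, 0, 0], "fingers": 45},
  {"offset": [0.09, 0, -0.8], "delta_rot": [0, 0, 0], "fingers": 45},
])

```text
time: 29.3
ee_pos: [652.8, -86.6, 308.2]
orientation: [-0.607, -3.077, 0.0]
ft_force: [0.2, -0.1, 1.0]
finger_gap: 45.2
finger_force: 0.0
```

```bash
python3 - <<'E'
from h import *
from rig import r
print(r.sense()["ee_pos"])
w=grab("wrist","w14")["pixels"];s=grab("scene","s7")["pixels"]
cv2.imwrite("pics/v13.png",np.hstack([cv2.resize(w,(400,300)),cv2.resize(s[190:310,60:220],(400,300),interpolation=cv2.INTER_CUBIC)]))
cv2.imwrite("pics/v13.png",np.hstack([cv2.resize(w[150:,130:430],(380,342)),cv2.resize(s[190:320,60:220],(420,342),interpolation=cv2.INTER_CUBIC)]))
E
```

```text
[652.81444087 -86.63236516 308.15228347]
```

>>> move_arm([
  {"offset": [0, 0, -0.3], "delta_rot": [0, 0, 0], "fingers": 45},
  {"offset": [0, 0, -0.46], "delta_rot": [0, 0, 0], "fingers": 45},
  {"offset": [0, 0, -0.46], "delta_rot": [0, 0, 0], "fingers": 45},
])

```text
time: 29.78
ee_pos: [653.6, -87.1, 265.0]
orientation: [-0.609, -3.081, 0.0]
ft_force: [-0.5, 0.1, -0.6]
finger_gap: 44.9
finger_force: 0.0
```

>>> move_arm([
  {"offset": [0, 0, 0], "delta_rot": [0, 0, 0], "fingers": 30},
  {"offset": [0, 0, 0], "delta_rot": [0, 0, 0], "fingers": 12},
  {"offset": [0, 0, 0], "delta_rot": [0, 0, 0], "fingers": 12},
  {"offset": [0, 0, 0], "delta_rot": [0, 0, 0], "fingers": 12},
  {"offset": [0, 0, 0], "delta_rot": [0, 0, 0], "fingers": 12},
], squeeze=15)

```text
time: 30.4
ee_pos: [653.8, -87.2, 265.5]
orientation: [0.609, 3.081, -0.0]
ft_force: [-1.0, -0.0, 5.6]
finger_gap: 19.3
finger_force: 15.0
```

>>> move_arm([
  {"offset": [0, 0, 0.3], "delta_rot": [0, 0, 0], "fingers": 12},
  {"offset": [0, 0, 0.7], "delta_rot": [0, 0, 0], "fingers": 12},
  {"offset": [-0.3, 0, 0.8], "delta_rot": [0, 0, 0], "fingers": 12},
  {"offset": [-0.7, -0.2, 0.8], "delta_rot": [0, 0, 0], "fingers": 12},
  {"offset": [-1, -0.5, 0.8], "delta_rot": [0, 0, 0], "fingers": 12},
])

```text
time: 31.02
ee_pos: [552.3, -137.0, 344.8]
orientation: [-0.607, -3.082, -0.0]
ft_force: [0.3, -0.9, -1.2]
finger_gap: 19.6
finger_force: 15.0
```

>>> move_arm([
  {"offset": [-0.4, -0.4, 0], "delta_rot": [0, 0, 0], "fingers": 12},
  {"offset": [-0.7, -0.8, 0], "delta_rot": [0, 0, 0], "fingers": 12},
  {"offset": [-1, -1, 0], "delta_rot": [0, 0, 0], "fingers": 12},
])

```text
time: 31.4
ee_pos: [452.3, -238.4, 344.7]
orientation: [-0.611, -3.081, 0.0]
ft_force: [0.6, -0.0, -0.3]
finger_gap: 19.6
finger_force: 15.0
```

>>> move_arm([
  {"offset": [0, -0.5, 0], "delta_rot": [0, 0, 0], "fingers": 12},
  {"offset": [0, -0.98, 0], "delta_rot": [0, 0, 0], "fingers": 12},
  {"offset": [0, -0.98, -0.4], "delta_rot": [0, 0, 0], "fingers": 12},
  {"offset": [0, -0.98, -0.8], "delta_rot": [0, 0, 0], "fingers": 12},
  {"offset": [0, -0.98, -1], "delta_rot": [0, 0, 0], "fingers": 12},
])

```text
time: 32.02
ee_pos: [453.2, -334.9, 242.6]
orientation: [-0.609, -3.08, -0.002]
ft_force: [0.7, -0.4, -0.6]
finger_gap: 19.5
finger_force: 15.0
```

>>> move_arm([
  {"offset": [0, 0, -0.2], "delta_rot": [0, 0, 0], "fingers": 12},
  {"offset": [0, 0, -0.35], "delta_rot": [0, 0, 0], "fingers": 12},
  {"offset": [0, 0, -0.41], "delta_rot": [0, 0, 0], "fingers": 12},
  {"offset": [0, 0, -0.41], "delta_rot": [0, 0, 0], "fingers": 12},
])

```text
time: 32.52
ee_pos: [453.8, -335.1, 204.0]
orientation: [0.609, 3.082, -0.0]
ft_force: [-0.2, -0.8, -1.1]
finger_gap: 19.5
finger_force: 15.0
```

View pics/v13.png

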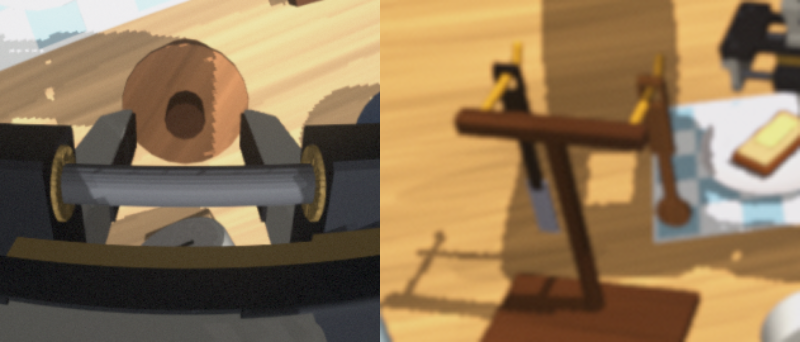

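>>> move_arm([
  {"offset": [0, 0, -0.012], "delta_rot": [0, 0, 0], "fingers": 12},
  {"offset": [0, 0, -0.012], "delta_rot": [0, 0, 0], "fingers": 12},
  {"offset": [0, 0, -0.012], "delta_rot": [0, 0, 0], "fingers": 40},
  {"offset": [0, 0, -0.012], "delta_rot": [0, 0, 0], "fingers": 45},
  {"offset": [0, 0, -0.012], "delta_rot": [0, 0, 0], "fingers": 45},
])

```text
time: 33.15
ee_pos: [453.6, -335.1, 202.8]
orientation: [0.609, 3.082, -0.0]
ft_force: [-1.0, 0.1, -0.3]
finger_gap: 43.3
finger_force: 0.0
```

>>> move_arm([
  {"offset": [0, 0, 0.3], "delta_rot": [0, 0, 0], "fingers": 45},
  {"offset": [0, 0, 0.7], "delta_rot": [0, 0, 0], "fingers": 45},
  {"offset": [0, 0, 1], "delta_rot": [0, 0, 0], "fingers": 45},
])

```text
time: 33.52
ee_pos: [453.7, -335.1, 304.4]
orientation: [0.609, 3.081, -0.001]
ft_force: [0.6, -0.1, 0.2]
finger_gap: 45.3
finger_force: 0.0
```

>>> move_arm([
  {"offset": [-0.3, 0.3, 0.4], "delta_rot": [0, 0, 0], "fingers": 45},
  {"offset": [-0.3, 0.7, 0.9], "delta_rot": [0, 0, 0], "fingers": 45},
  {"offset": [-0.3, 1, 1], "delta_rot": [0, 0, 0], "fingers": 45},
  {"offset": [-0.3, 1, 1], "delta_rot": [0, 0, 0], "fingers": 45},
])

```text
time: 34.02
ee_pos: [423.5, -233.7, 404.3]
orientation: [0.606, 3.08, -0.001]
ft_force: [0.0, -0.2, -0.3]
finger_gap: 44.8
finger_force: 0.0
```

```bash
python3 - <<'E'
from h import *
t=load("top0");s=load("scene0")
def C(x,y): return (310+x/4-0.4,130+y/3.5-.4)
def S(x,y): return (60+(x-380)*160/420-.4,190+y*130/342-.4)
for n,a,b in [("spoontop",(390,148),(650,76)),("bowl",(325,178),(674,210)),("pegtip",(374,185),(660,58)),("pegtip2",(590,262),(517,45)),("root1",(420,78),(638,122)),("barL",(400,50),(650,125)),("barR",(668,148),(460,115))]:
    X=tri([t,s],[C(*a),S(*b)],[False]*2);print(n,X.round(1),(proj(t,X)-C(*a)).round(1),(proj(s,X)-S(*b)).round(1))
# lid check from new top
d=grab("top","t7");hsv=cv2.cvtColor(d["pixels"],cv2.COLOR_BGR2HSV)
m=((hsv[...,0]>5)&(hsv[...,0]<18)&(hsv[...,1]>135)).astype(np.uint8)
for c in blobs(m,150):
    (u,v),rr=cv2.minEnclosingCircle(c)
    if 290<u<480 and 140<v<310: print("blob",(round(u,1),round(v,1)),round(rr,1),cv2.contourArea(c),plane(d,(u,v),12)[0].round(1))
E
```

```text
spoontop [ 638.5 -239.4  227.3] [[0.2 0. ]] [[0.2 0. ]]
bowl [ 639.9 -239.7   80.4] [[0.1 0. ]] [[0.1 0. ]]
pegtip [ 616.4 -230.7  227.4] [[-0. -0.]] [[-0. -0.]]
pegtip2 [ 573.4 -341.8  229.3] [[0.4 0. ]] [[0.4 0.1]]
root1 [ 682.4 -254.6  219.2] [[-0.9 -0.1]] [[-0.9 -0.1]]
barL [ 697.4 -243.9  226.2] [[-0.1 -0. ]] [[-0.1 -0. ]]
barR [ 643.1 -384.8  220.6] [[-0.1 -0. ]] [[-0.1 -0. ]]
blob (429.0, 168.5) 48.0 2738.5 [ 681.7 -350.5   12. ]
blob (342.6, 238.9) 18.3 595.5 [ 500.5 -136.5   12. ]
blob (326.5, 173.9) 14.2 575.5 [661.7 -93.9  12. ]
```

```bash
python3 - <<'E'
from h import *
d=load("t7");s=grab("scene","s8");hsv=cv2.cvtColor(d["pixels"],cv2.COLOR_BGR2HSV);hs=cv2.cvtColor(s["pixels"],cv2.COLOR_BGR2HSV)
h0=cv2.cvtColor(load("top0")["pixels"],cv2.COLOR_BGR2HSV)
for dx in (0,20,-20):
    p=proj(d,[454+dx,-335,12])[0].astype(int);q=proj(s,[454+dx,-335+15,12])[0].astype(int);print(p,hsv[p[1],p[0]],q,hs[q[1],q[0]])
print("jar now",[hsv[174+k,327].tolist() for k in (-10,-5,0,5,10)],"before",[h0[174+k,327].tolist() for k in(-10,-5,0,5,10)])
cv2.imwrite("pics/v14.png",np.hstack([cv2.resize(d["pixels"][140:300,300:470],(425,400)),cv2.resize(s["pixels"][190:320,80:240],(370,400)[0:2])]))
E
```

```text
[422 259] [150   8  31] [138 245] [ 13 181 104]
[422 251] [ 0 19 27] [139 249] [ 14 188 182]
[422 267] [18 17 76] [138 240] [ 11 176  84]
jar now [[13, 188, 53], [14, 214, 119], [14, 210, 148], [14, 208, 147], [14, 205, 148]] before [[13, 166, 144], [9, 172, 74], [10, 171, 70], [13, 163, 127], [13, 159, 133]]
```

View pics/v14.png

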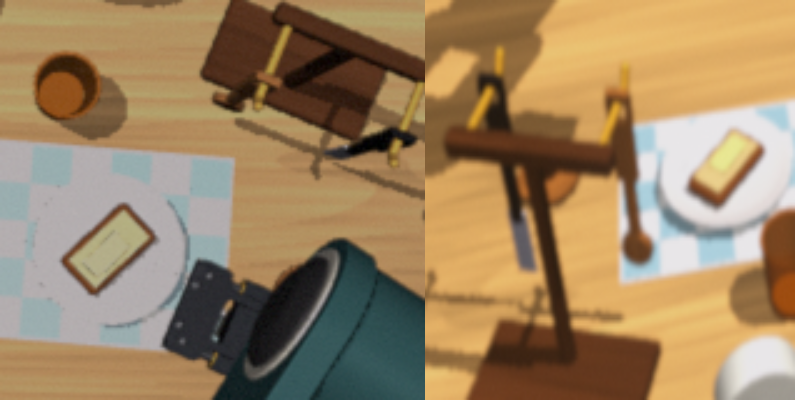

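The lid is on the sideboard and the jar is open, with the spoon and spreader still hanging. The spoon triangulates to (639,-240), with its top at z 227 and bowl at z 80, as it should be. I'll move above it.

>>> move_arm([
  {"offset": [0.2, 0, 0.4], "delta_rot": [0, 0, 0], "fingers": 45},
  {"offset": [0.6, -0.02, 0.6], "delta_rot": [0, 0, 0], "fingers": 45},
  {"offset": [1, -0.04, 0.6], "delta_rot": [0, 0, 0], "fingers": 45},
])

```text
time: 34.5
ee_pos: [524.9, -240.2, 463.5]
orientation: [0.611, 3.08, -0.001]
ft_force: [-0.7, -0.1, -0.7]
finger_gap: 45.3
finger_force: 0.0
```

>>> move_arm([
  {"offset": [0.4, 0, 0], "delta_rot": [0, 0, 0], "fingers": 45},
  {"offset": [0.7, 0, 0], "delta_rot": [0, 0, 0], "fingers": 45},
  {"offset": [1, 0, 0], "delta_rot": [0, 0, 0], "fingers": 45},
  {"offset": [1, 0, 0], "delta_rot": [0, 0, 0], "fingers": 45},
  {"offset": [1, 0, 0], "delta_rot": [0, 0, 0], "fingers": 45},
])

```text
time: 35.12
ee_pos: [623.5, -239.9, 461.6]
orientation: [-0.61, -3.08, -0.0]
ft_force: [-0.4, -0.0, -0.2]
finger_gap: 44.9
finger_force: 0.0
```

>>> move_arm([
  {"offset": [0.17, 0.01, 0], "delta_rot": [0, 0, 0], "fingers": 45},
  {"offset": [0.17, 0.01, -0.3], "delta_rot": [0, 0, 0], "fingers": 45},
  {"offset": [0.17, 0.01, -0.6], "delta_rot": [0, 0, 0], "fingers": 45},
  {"offset": [0.17, 0.01, -0.81], "delta_rot": [0, 0, 0], "fingers": 45},
  {"offset": [0.17, 0.01, -0.81], "delta_rot": [0, 0, 0], "fingers": 45},
])

```text
time: 35.75
ee_pos: [640.7, -238.1, 380.3]
orientation: [-0.609, -3.08, -0.001]
ft_force: [-0.6, -0.3, 0.4]
finger_gap: 44.8
finger_force: 0.0
```

>>> move_arm([
  {"offset": [0, 0, 0], "delta_rot": [0, 0, 0], "fingers": 32},
  {"offset": [0, 0, 0], "delta_rot": [0, 0, 0], "fingers": 26},
  {"offset": [0, 0, 0], "delta_rot": [0, 0, 0], "fingers": 15},
  {"offset": [0, 0, 0], "delta_rot": [0, 0, 0], "fingers": 15},
  {"offset": [0, 0, 0], "delta_rot": [0, 0, 0], "fingers": 15},
], squeeze=20)

```text
time: 36.38
ee_pos: [640.7, -238.1, 382.4]
orientation: [0.609, 3.081, -0.0]
ft_force: [-0.3, -0.0, 5.7]
finger_gap: 21.7
finger_force: 20.0
```

```bash
python3 - <<'E'
from h import *
u=np.array([np.cos(np.radians(67.6)),np.sin(np.radians(67.6)),0]);xs=np.array([u[1],-u[0],0]);Z=np.array([0,0,1])
L=171.  # TCP above slot centre
def tcp(th,s,dz): # relative to start TCP, C rel to rest
    t=np.radians(th);return -xs*s+Z*dz+L*(np.cos(t)*Z+np.sin(t)*xs)-L*Z
prev=tcp(0,0,0);pt=0
for th,s,dz in [(0,0,5),(10,0,5),(20,0,5),(28,0,5),(28,8,5),(28,16.4,5.5),(28,20.4,11),(28,24.4,17),(28,30,25),(28,40,40),(28,60,55),(15,80,60),(0,100,65)]:
    p=tcp(th,s,dz);print(th,s,dz,"cum",(p/100).round(3),"drot cum",(u*th/360).round(4))
E
```

```text
0 0 5 cum [0.   0.   0.05] drot cum [0. 0. 0.]
10 0 5 cum [ 0.275 -0.113  0.024] drot cum [0.0106 0.0257 0.    ]
20 0 5 cum [ 0.541 -0.223 -0.053] drot cum [0.0212 0.0514 0.    ]
28 0 5 cum [ 0.742 -0.306 -0.15 ] drot cum [0.0296 0.0719 0.    ]
28 8 5 cum [ 0.668 -0.275 -0.15 ] drot cum [0.0296 0.0719 0.    ]
28 16.4 5.5 cum [ 0.591 -0.243 -0.145] drot cum [0.0296 0.0719 0.    ]
28 20.4 11 cum [ 0.554 -0.228 -0.09 ] drot cum [0.0296 0.0719 0.    ]
28 24.4 17 cum [ 0.517 -0.213 -0.03 ] drot cum [0.0296 0.0719 0.    ]
28 30 25 cum [ 0.465 -0.192  0.05 ] drot cum [0.0296 0.0719 0.    ]
28 40 40 cum [ 0.372 -0.153  0.2  ] drot cum [0.0296 0.0719 0.    ]
28 60 55 cum [ 0.187 -0.077  0.35 ] drot cum [0.0296 0.0719 0.    ]
15 80 60 cum [-0.33   0.136  0.542] drot cum [0.0159 0.0385 0.    ]
0 100 65 cum [-0.925  0.381  0.65 ] drot cum [0. 0. 0.]
```

>>> move_arm([
  {"offset": [0, 0, 0.05], "delta_rot": [0, 0, 0], "fingers": 15},
  {"offset": [0, 0, 0.05], "delta_rot": [0, 0, 0], "fingers": 15},
  {"offset": [0.193, -0.079, 0.037], "delta_rot": [0.0074, 0.018, 0], "fingers": 15},
  {"offset": [0.193, -0.079, 0.037], "delta_rot": [0.0074, 0.018, 0], "fingers": 15},
])

```text
time: 36.88
ee_pos: [660.7, -246.3, 384.0]
orientation: [-0.586, -2.962, -0.036]
ft_force: [-0.8, -1.0, -0.4]
finger_gap: 21.9
finger_force: 20.0
```

>>> move_arm([
  {"offset": [0.189, -0.079, -0.038], "delta_rot": [0.0074, 0.018, 0], "fingers": 15},
  {"offset": [0.374, -0.155, -0.101], "delta_rot": [0.0148, 0.036, 0], "fingers": 15},
  {"offset": [0.549, -0.227, -0.187], "delta_rot": [0.0222, 0.0539, 0], "fingers": 15},
  {"offset": [0.549, -0.227, -0.187], "delta_rot": [0.0222, 0.0539, 0], "fingers": 15},
])

```text
time: 37.38
ee_pos: [715.3, -268.9, 364.9]
orientation: [-0.516, -2.608, -0.129]
ft_force: [0.9, -0.3, -0.1]
finger_gap: 21.7
finger_force: 20.0
```

>>> move_arm([
  {"offset": [-0.074, 0.031, 0], "delta_rot": [0, 0, 0], "fingers": 15},
  {"offset": [-0.12, 0.05, 0.0], "delta_rot": [0, 0, 0], "fingers": 15},
  {"offset": [-0.151, 0.063, 0.01], "delta_rot": [0, 0, 0], "fingers": 15},
  {"offset": [-0.151, 0.063, 0.01], "delta_rot": [0, 0, 0], "fingers": 15},
])

```text
time: 37.88
ee_pos: [699.3, -262.2, 368.4]
orientation: [-0.516, -2.61, -0.128]
ft_force: [0.1, 0.0, -0.9]
finger_gap: 21.7
finger_force: 20.0
```

>>> move_arm([
  {"offset": [-0.02, 0.008, 0.03], "delta_rot": [0, 0, 0], "fingers": 15},
  {"offset": [-0.037, 0.015, 0.055], "delta_rot": [0, 0, 0], "fingers": 15},
  {"offset": [-0.037, 0.015, 0.055], "delta_rot": [0, 0, 0], "fingers": 15},
])

```text
time: 38.25
ee_pos: [696.0, -260.9, 373.5]
orientation: [-0.516, -2.609, -0.129]
ft_force: [-0.2, 0.2, 0.1]
finger_gap: 21.5
finger_force: 20.0
```

Free so far, so I'll continue up the slope and off the peg.

>>> move_arm([
  {"offset": [-0.02, 0.008, 0.03], "delta_rot": [0, 0, 0], "fingers": 15},
  {"offset": [-0.037, 0.015, 0.06], "delta_rot": [0, 0, 0], "fingers": 15},
  {"offset": [-0.037, 0.015, 0.06], "delta_rot": [0, 0, 0], "fingers": 15},
])

```text
time: 38.62
ee_pos: [692.2, -259.4, 379.7]
orientation: [-0.516, -2.609, -0.129]
ft_force: [0.1, 0.0, -1.7]
finger_gap: 22.0
finger_force: 20.0
```

>>> move_arm([
  {"offset": [-0.025, 0.01, 0.04], "delta_rot": [0, 0, 0], "fingers": 15},
  {"offset": [-0.05, 0.02, 0.08], "delta_rot": [0, 0, 0], "fingers": 15},
  {"offset": [-0.1, 0.04, 0.15], "delta_rot": [0, 0, 0], "fingers": 15},
  {"offset": [-0.1, 0.04, 0.15], "delta_rot": [0, 0, 0], "fingers": 15},
])

```text
time: 39.12
ee_pos: [682.0, -255.3, 395.4]
orientation: [-0.516, -2.61, -0.128]
ft_force: [1.2, -0.1, 0.2]
finger_gap: 21.6
finger_force: 20.0
```

>>> move_arm([
  {"offset": [-0.25, 0.1, 0.15], "delta_rot": [0, 0, 0], "fingers": 15},
  {"offset": [-0.55, 0.23, 0.3], "delta_rot": [0, 0, 0], "fingers": 15},
  {"offset": [-0.55, 0.23, 0.3], "delta_rot": [0, 0, 0], "fingers": 15},
])

```text
time: 39.5
ee_pos: [626.1, -231.8, 426.3]
orientation: [-0.516, -2.612, -0.128]
ft_force: [0.8, -0.1, 0.2]
finger_gap: 21.9
finger_force: 20.0
```

>>> move_arm([
  {"offset": [0.1, 0.3, 0], "delta_rot": [0, 0, 0], "fingers": 15},
  {"offset": [0.2, 0.6, 0], "delta_rot": [0, 0, 0], "fingers": 15},
  {"offset": [0.25, 0.9, 0], "delta_rot": [0, 0, 0], "fingers": 15},
  {"offset": [0.25, 0.9, 0], "delta_rot": [0, 0, 0], "fingers": 15},
])

```text
time: 40.0
ee_pos: [653.1, -140.9, 423.5]
orientation: [-0.513, -2.609, -0.128]
ft_force: [-0.1, -0.5, -1.0]
finger_gap: 22.1
finger_force: 20.0
```

>>> move_arm([
  {"offset": [0, 0.2, 0], "delta_rot": [-0.0074, -0.018, 0], "fingers": 15},
  {"offset": [0, 0.3, 0], "delta_rot": [-0.0148, -0.036, 0], "fingers": 15},
  {"offset": [0, 0.5, 0], "delta_rot": [-0.0222, -0.0539, 0], "fingers": 15},
  {"offset": [0, 0.55, 0], "delta_rot": [-0.0296, -0.0719, 0], "fingers": 15},
  {"offset": [0, 0.55, 0], "delta_rot": [-0.0296, -0.0719, 0], "fingers": 15},
])

```text
time: 40.62
ee_pos: [652.2, -87.6, 424.3]
orientation: [-0.609, -3.082, 0.0]
ft_force: [0.1, -0.6, -0.1]
finger_gap: 21.8
finger_force: 20.0
```

```bash
python3 - <<'E'
from h import *
from rig import r
s=r.sense();print(s["ee_pos"],s["orientation"],s["ft_force"],s["finger_gap"])
d=grab("top","t9");c=grab("scene","s9")
j=load("t7");hsv=cv2.cvtColor(j["pixels"],cv2.COLOR_BGR2HSV)
m=((hsv[...,0]>5)&(hsv[...,0]<18)&(hsv[...,1]>135)).astype(np.uint8);m[:155]=0;m[195:]=0;m[:,:305]=0;m[:,350:]=0
b=blobs(m,100)[0];e=cv2.fitEllipse(b);print(e,plane(j,e[0],68),plane(j,e[0],60))
# spoon in scene: brown blob below the fingers
p=s["ee_pos"];
for dz in (162,302,318): print(proj(c,p-[0,0,dz]).round(1),end=" ")
# brown mask rows
h=cv2.cvtColor(c["pixels"],cv2.COLOR_BGR2HSV);q=proj(c,p-[0,0,302])[0].astype(int)
mm=(h[...,0]<15)&(h[...,1]>120)&(h[...,2]<170)
for v in range(q[1]-50,q[1]+24,4):
    xs=np.where(mm[v,q[0]-25:q[0]+25])[0]+q[0]-25; print(v,(xs.min(),xs.max(),len(xs)) if len(xs) else None)
E
```

```text
[652.15058546 -87.62976674 424.3057985 ] [-6.08813759e-01 -3.08186533e+00  4.93655366e-04] [ 0.07528733 -0.62249826 -0.13883674] 21.7811636890161
((326.4950256347656, 173.8302001953125), (26.929725646972656, 27.30007553100586), 15.265840530395508) [[653.79032027 -88.40645693  68.        ]] [[654.96331822 -89.18885944  60.        ]]
[[234.8 198.4]] [[237.6 248.3]] [[237.8 253.5]] 198 (np.int64(230), np.int64(238), 9)
202 (np.int64(230), np.int64(231), 2)
206 (np.int64(230), np.int64(239), 9)
210 (np.int64(232), np.int64(239), 8)
214 (np.int64(233), np.int64(240), 8)
218 (np.int64(233), np.int64(240), 8)
222 (np.int64(233), np.int64(240), 8)
226 (np.int64(236), np.int64(238), 3)
230 (np.int64(236), np.int64(238), 3)
234 (np.int64(236), np.int64(238), 3)
238 (np.int64(224), np.int64(238), 4)
242 (np.int64(219), np.int64(238), 6)
246 (np.int64(215), np.int64(241), 11)
250 (np.int64(212), np.int64(243), 13)
254 None
258 None
262 (np.int64(228), np.int64(249), 22)
266 (np.int64(226), np.int64(250), 25)
270 (np.int64(226), np.int64(251), 26)
```

>>> move_arm([
  {"offset": [0.023, 0.002, 0], "delta_rot": [0, 0, 0], "fingers": 15},
  {"offset": [0.023, 0.002, -0.25], "delta_rot": [0, 0, 0], "fingers": 15},
  {"offset": [0.023, 0.002, -0.5], "delta_rot": [0, 0, 0], "fingers": 15},
  {"offset": [0.023, 0.002, -0.75], "delta_rot": [0, 0, 0], "fingers": 15},
  {"offset": [0.023, 0.002, -0.92], "delta_rot": [0, 0, 0], "fingers": 15},
])

```text
time: 41.35
ee_pos: [654.8, -87.5, 330.6]
orientation: [-0.609, -3.08, -0.0]
ft_force: [-0.5, 0.5, -0.2]
finger_gap: 21.7
finger_force: 20.0
```

>>> move_arm([
  {"offset": [0, 0, 0], "delta_rot": [0, 0, 0], "fingers": 15},
  {"offset": [0.275, -0.113, -0.012], "delta_rot": [0.0053, 0.0128, 0], "fingers": 15},
  {"offset": [0.548, -0.226, -0.048], "delta_rot": [0.0106, 0.0257, 0], "fingers": 15},
  {"offset": [0.758, -0.312, -0.094], "delta_rot": [0.0148, 0.036, 0], "fingers": 15},
  {"offset": [0.758, -0.312, -0.094], "delta_rot": [0.0148, 0.036, 0], "fingers": 15},
])

```text
time: 41.98
ee_pos: [731.5, -119.1, 322.5]
orientation: [-0.563, -2.845, -0.069]
ft_force: [-0.2, 0.2, -0.8]
finger_gap: 21.6
finger_force: 20.0
```

>>> move_arm([
  {"offset": [0, 0, -0.03], "delta_rot": [0, 0, 0], "fingers": 15},
  {"offset": [0, 0, -0.06], "delta_rot": [0, 0, 0], "fingers": 15},
  {"offset": [0, 0, -0.06], "delta_rot": [0, 0, 0], "fingers": 15},
])

```text
time: 42.35
ee_pos: [730.0, -118.1, 317.1]
orientation: [-0.562, -2.846, -0.069]
ft_force: [-0.4, -0.7, -0.7]
finger_gap: 22.0
finger_force: 20.0
```

>>> move_arm([
  {"offset": [0, 0, -0.02], "delta_rot": [0, 0, 0], "fingers": 15},
  {"offset": [0, 0, -0.02], "delta_rot": [0, 0, 0], "fingers": 15},
])

```text
time: 42.6
ee_pos: [730.4, -118.3, 315.9]
orientation: [-0.563, -2.847, -0.069]
ft_force: [0.7, -0.4, 5.8]
finger_gap: 22.0
finger_force: 20.0
```

>>> move_arm([
  {"offset": [0, 0, -0.01], "delta_rot": [0, 0, 0], "fingers": 15},
  {"offset": [0, 0, -0.01], "delta_rot": [0, 0, 0], "fingers": 15},
])

```text
time: 42.85
ee_pos: [730.5, -118.4, 315.7]
orientation: [-0.563, -2.848, -0.069]
ft_force: [0.9, -1.7, 11.0]
finger_gap: 22.2
finger_force: 20.0
```

>>> move_arm([
  {"offset": [0, 0, 0.015], "delta_rot": [0, 0, 0], "fingers": 15},
  {"offset": [0, 0, 0.015], "delta_rot": [0, 0, 0], "fingers": 15},
  {"offset": [0, 0, 0.015], "delta_rot": [0, 0, 0], "fingers": 26},
  {"offset": [0, 0, 0.015], "delta_rot": [0, 0, 0], "fingers": 32},
  {"offset": [0, 0, 0.015], "delta_rot": [0, 0, 0], "fingers": 50},
])

```text
time: 43.48
ee_pos: [730.4, -118.4, 314.9]
orientation: [-0.562, -2.845, -0.069]
ft_force: [-0.7, -0.2, -0.3]
finger_gap: 38.0
finger_force: 0.0
```

>>> move_arm([
  {"offset": [0, 0, 0], "delta_rot": [0, 0, 0], "fingers": 60},
  {"offset": [0, 0, 0], "delta_rot": [0, 0, 0], "fingers": 60},
  {"offset": [0, 0, 0], "delta_rot": [0, 0, 0], "fingers": 60},
])

```text
time: 43.85
ee_pos: [730.4, -118.4, 315.3]
orientation: [-0.563, -2.846, -0.069]
ft_force: [0.1, -0.6, 0.1]
finger_gap: 59.8
finger_force: 0.0
```

```bash
python3 - <<'E'
from h import *
from rig import r
s=r.sense();print(s["ee_pos"],s["ft_force"],s["finger_gap"])
c=grab("scene","s10");im=c["pixels"];print(proj(c,[654,-87,68]),proj(c,[692,-104,158]))
h=cv2.cvtColor(im,cv2.COLOR_BGR2HSV);mm=((h[...,0]<15)&(h[...,1]>120)&(h[...,2]<190))
h0=cv2.cvtColor(load("s8")["pixels"],cv2.COLOR_BGR2HSV);b0=(h0[...,0]<15)&(h0[...,1]>120)&(h0[...,2]<190)
df=mm&~b0
for v in range(176,292,6): 
    x=np.where(df[v,200:285])[0]+200; print(v,(x.min(),x.max(),len(x)) if len(x) else None)
E
```

```text
[ 730.44952705 -118.40727135  315.28751047] [ 0.13711154 -0.56101237  0.12493106] 59.763005495264856
[[238.92047015 266.04933773]] [[232.9017155  249.28616829]]
176 None
182 None
188 None
194 None
200 None
206 None
212 None
218 None
224 (np.int64(276), np.int64(276), 1)
230 (np.int64(284), np.int64(284), 1)
236 None
242 None
248 None
254 None
260 (np.int64(230), np.int64(230), 1)
266 None
272 None
278 (np.int64(250), np.int64(250), 1)
284 (np.int64(228), np.int64(228), 1)
290 None
```

>>> move_arm([
  {"offset": [0.055, -0.022, 0.24], "delta_rot": [0, 0, 0], "fingers": 60},
  {"offset": [0.11, -0.045, 0.48], "delta_rot": [0, 0, 0], "fingers": 60},
  {"offset": [0.165, -0.067, 0.73], "delta_rot": [0, 0, 0], "fingers": 60},
  {"offset": [0.22, -0.09, 0.97], "delta_rot": [0, 0, 0], "fingers": 60},
])

```text
time: 44.4
ee_pos: [752.5, -127.5, 413.2]
orientation: [-0.563, -2.846, -0.069]
ft_force: [-0.1, -0.4, -0.6]
finger_gap: 59.8
finger_force: 0.0
```

>>> move_arm([
  {"offset": [-0.3, 0, 0.3], "delta_rot": [-0.0074, -0.018, 0], "fingers": 60},
  {"offset": [-0.7, 0, 0.5], "delta_rot": [-0.0148, -0.036, 0], "fingers": 60},
  {"offset": [-1, 0, 0.5], "delta_rot": [-0.0148, -0.036, 0], "fingers": 60},
])

```text
time: 44.78
ee_pos: [650.7, -127.2, 464.9]
orientation: [0.608, 3.076, -0.001]
ft_force: [-0.7, -0.1, 0.3]
finger_gap: 59.9
finger_force: 0.0
```

>>> move_arm([
  {"offset": [-0.5, 0.2, 0], "delta_rot": [0, 0, 0], "fingers": 60},
  {"offset": [-1, 0.5, 0], "delta_rot": [0, 0, 0], "fingers": 60},
])

```text
time: 45.02
ee_pos: [550.9, -77.3, 462.1]
orientation: [0.611, 3.082, -0.0]
ft_force: [0.2, 0.7, 1.3]
finger_gap: 59.8
finger_force: 0.0
```

>>> move_arm([
  {"offset": [-0.5, 0.4, 0], "delta_rot": [0, 0, 0], "fingers": 60},
  {"offset": [-1, 1, 0], "delta_rot": [0, 0, 0], "fingers": 60},
  {"offset": [-1, 1, 0], "delta_rot": [0, 0, 0], "fingers": 60},
])

```text
time: 45.4
ee_pos: [450.3, 24.2, 463.1]
orientation: [0.606, 3.081, 0.001]
ft_force: [0.8, -0.3, 0.4]
finger_gap: 60.0
finger_force: 0.0
```

```bash
python3 - <<'E'
from h import *
c=grab("scene","s11");t=grab("top","t11")
def diff(a,b): return (np.abs(a["pixels"].astype(int)-b["pixels"]).sum(2)>70).astype(np.uint8)
ds=diff(c,load("s8"));ds[:, :90]=0;ds[:,300:]=0;ds[:170]=0
for b in blobs(ds,15): x,y,w,h=cv2.boundingRect(b);print("scene chg",x,y,w,h,cv2.contourArea(b))
dt=diff(t,load("t7"))
for b in blobs(dt,15):
    x,y,w,h=cv2.boundingRect(b)
    if y<300: print("top chg",x,y,w,h,cv2.contourArea(b))
print(proj(t,[654,-87,68]),proj(c,[[654,-87,68],[654,-87,0]]))
# finals on top view
hsv=cv2.cvtColor(t["pixels"],cv2.COLOR_BGR2HSV);m=((hsv[...,0]>5)&(hsv[...,0]<18)&(hsv[...,1]>135)).astype(np.uint8)
for b in blobs(m,60):
    (u,v),(a,bb),an=cv2.minAreaRect(b)
    if 195<u<480 and 140<v<300: print("blob",round(u,1),round(v,1),round(a,1),round(bb,1))
E
```

```text
scene chg 90 170 138 107 5443.5
scene chg 194 294 28 11 122.5
scene chg 244 170 33 5 73.0
scene chg 226 252 13 10 70.0
scene chg 233 279 13 8 61.5
scene chg 142 291 24 4 45.5
top chg 173 227 356 193 46181.5
top chg 327 141 19 23 195.5
top chg 342 166 27 10 126.0
top chg 394 187 34 15 92.5
top chg 384 173 18 12 84.5
top chg 319 169 13 10 77.5
top chg 403 169 10 8 25.5
[[325.9076056  173.72886808]] [[238.92047015 266.04933773]
 [240.01431652 286.17355224]]
blob 246.3 214.0 81.1 71.6
blob 428.6 169.7 90.6 41.9
blob 327.9 163.9 27.4 47.7
blob 422.5 259.0 28.0 27.0
```

```bash
python3 - <<'E'
from h import *
c=load("s11");t=load("t11");hc=c["pixels"].astype(int);h0=load("s8")["pixels"].astype(int)
dt=(np.abs(t["pixels"].astype(int)-load("t7")["pixels"]).sum(2)>70);dt[:135]=0;dt[182:]=0;dt[:,312:]=dt[:,312:];dt[:,:312]=0;dt[:,350:]=0
ys,xs=np.where(dt)
for v in range(138,182,4):
    x=xs[ys==v];print(v,(x.min(),x.max()) if len(x) else None,end="; ")
tip=np.array([658,-89,6]);u=np.array([.925,-.381,0])
print()
for th in (14,18,22,26,30,35,40):
    a=np.radians(th);top=tip+164*(np.sin(a)*u+np.cos(a)*np.array([0,0,1]));print(th,top.round(0),proj(t,top).round(0),proj(c,top).round(0))
hs=cv2.cvtColor(c["pixels"],cv2.COLOR_BGR2HSV)
for v in range(232,262,3): print(v,"".join("#" if (hs[v,x,0]<17 and hs[v,x,1]>125 and hs[v,x,2]<185) else "." for x in range(205,265)))
E
```

```text
138 None; 142 (np.int64(336), np.int64(339)); 146 (np.int64(334), np.int64(344)); 150 (np.int64(332), np.int64(342)); 154 (np.int64(330), np.int64(340)); 158 (np.int64(328), np.int64(338)); 162 (np.int64(331), np.int64(336)); 166 None; 170 (np.int64(320), np.int64(349)); 174 (np.int64(319), np.int64(349)); 178 (np.int64(325), np.int64(327)); 
14 [ 695. -104.  165.] [[338. 149.]] [[233. 248.]]
18 [ 705. -108.  162.] [[340. 145.]] [[232. 252.]]
22 [ 715. -112.  158.] [[342. 141.]] [[231. 257.]]
26 [ 725. -116.  153.] [[343. 137.]] [[230. 262.]]
30 [ 734. -120.  148.] [[345. 134.]] [[229. 267.]]
35 [ 745. -125.  140.] [[347. 130.]] [[228. 274.]]
40 [ 756. -129.  132.] [[348. 126.]] [[227. 281.]]
232 ......................................................######
235 .......................................................###.#
238 ..................##........................................
241 ...............####...................................###...
244 ............####.......................................##...
247 ........####...........................................###..
250 .....####...............................................##..
253 ######..................................................###.
256 .......................#########.........................###
259 ........................##.##############................###
```

```bash
python3 - <<'E'
from h import *
for n in ("t2","t7","t11"):
    t=load(n);h=cv2.cvtColor(t["pixels"],cv2.COLOR_BGR2HSV)
    m=((h[...,0]>20)&(h[...,0]<40)&(h[...,1]>60)&(h[...,2]>110)).astype(np.uint8);m[:215]=0;m[265:]=0;m[:,:315]=0;m[:,375:]=0
    print(n,[ (np.round(cv2.minAreaRect(b)[0],1),plane(t,cv2.minAreaRect(b)[0],27)[0].round(1)) for b in blobs(m,60)])
# pots/spreader/spoon stable: t6 vs new top
t=grab("top","t12");a=t["pixels"].astype(int)
for n,(y0,y1,x0,x1) in (("t11",(135,200,300,500)),("t0",(100,165,100,380)),("t6",(170,240,200,290))):
    b=(load("top0") if n=="t0" else load(n))["pixels"].astype(int)
    print(n,(np.abs(a-b).sum(2)>80)[y0:y1,x0:x1].sum())
E
```

```text
t2 [(array([343.4, 239. ]), array([ 500.2, -136.4,   27. ]))]
t7 [(array([343.3, 239.1]), array([ 499.8, -136.1,   27. ]))]
t11 [(array([343.3, 239. ]), array([ 500. , -136.2,   27. ]))]
t11 0
t0 251
t6 483
```

```bash
python3 - <<'E'
from h import *
for n in ("t6","t12"):
    t=load(n);h=cv2.cvtColor(t["pixels"],cv2.COLOR_BGR2HSV)
    m=((h[...,0]>5)&(h[...,0]<18)&(h[...,1]>120)&(h[...,2]>88)).astype(np.uint8);m[:165]=0;m[260:]=0;m[:,:200]=0;m[:,:]*=1;m[:,292:]=0
    print(n,[ (np.round(cv2.minAreaRect(b)[0],1),np.round(cv2.minAreaRect(b)[1],0)) for b in blobs(m,60)])
s=(np.abs(load("t6")["pixels"].astype(int)-load("t12")["pixels"]).sum(2)>80);y,x=np.where(s[170:240,200:290]);print(y.min()+170,y.max()+170,x.min()+200,x.max()+200)
E
```

```text
t6 [(array([245.5, 219.5]), array([79., 91.])), (array([249.9, 201.1]), array([11., 12.])), (array([247.7, 180.7]), array([73.,  6.]))]
t12 [(array([213.3, 236.2]), array([29., 51.])), (array([221.8, 195.5]), array([28., 31.])), (array([256.5, 224.9]), array([29., 12.])), (array([287.9, 204.2]), array([55., 18.]))]
227 239 224 289
```

```bash
python3 - <<'E'
from h import *
from rig import r
a=load("s6");b=grab("scene","s13")
d=np.abs(a["pixels"].astype(int)-b["pixels"]).sum(2)>90
y,x=np.where(d[200:275,262:350]);print(len(y),(x.min()+262,x.max()+262,y.min()+200,y.max()+200) if len(y) else "")
if len(y)<150: print(r.close_job())
E
```

```text
0 
the job is handed in; nothing more can be done
None
```

I handed the job in at about 46 s of the 210 s limit, with the result not reported back: plate 2 mm off the mat's centre, three pots (no clay one) seated, jar lid flat and knob up beside the mat, spoon standing bowl-down in the jar leaning about 20°, spreader and everything else untouched.

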